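Unlock the case, store the slicer's cutting plates and lock them in

ROBOT

A 7-joint arm with a two-finger parallel gripper is mounted at the origin on the work surface. World frame = base frame: x ahead of the robot, y to its left, z up, the work surface at z = 0. Lengths are in m, angles in rad, forces in N, time in s.
With the tool pointing down it reaches from about 0.4 to 0.875 m from the base axis. Payload 19.3 kg.
Tool frame: the origin (TCP) lies at the very end of the fingers, on their centre line; the grasp point (between the pads) lies 19 mm behind it; z points along the fingers, y is the line along which they close (so a half turn about z gives the same grasp; the last joint's range is limited). The gripper opens to 85 mm and grips with 20 to 120 N. Pads are 22 mm wide; open, the fingers measure 114 mm over their backs; the gripper's body (76 mm by 85 mm) begins 54 mm behind the grasp point. The pads swing forward as they close: fully open they stand 13 mm farther back than shut.
Start: joints at [-1.356, 0.521, -0.036, 1.599, 0.021, 1.021, -0.113], TCP at [0.176, 0.6, 0.231] pointing down, gripper open.
Joint ranges: [-2.91, 2.91], [-0.3, 2.13], [-1.5, 1.42], [0.17, 2.43], [-1.26, 4.41], [0.16, 1.93], [-2.52, 2.52]. Speed limits (rad/s): [1.89, 1.89, 2.39, 2.39, 3.01, 3.01, 3.01].

INTERFACE

Orientations are given as [roll, pitch, yaw] about the fixed x, y, z axes, in that order (R = Rz(yaw) Ry(pitch) Rx(roll)).
In Python, from workcell import bot gives the robot as it stands.
- The arm moves only by the tool carry_out, never from a script. Its argument "rows" is a list that holds one entry, the list of rows, each a list of 4 numbers: the shift along the tool's x, y, z in m, then the turn about the tool's z in degrees. In form: [[[x, y, z, twist], ...]]. A call has 1 to 12 rows; each row is the pose to reach, as a shift and turn from the pose commanded when the call began, along the tool's axes at that moment; what a row does not reach only later rows make up. A row lasts 1/12 s, in which the tool goes at most 41.7 mm and 7.16 degrees, less where a joint would pass 70% of its speed; a pose out of reach is approached as far as the arm can. A call with a gripper value outside its range is refused whole. "grip" is the finger opening in m, from 0 to 0.0854, set as the call begins (left out, the last holds). The fingers move at their own pace and stop on an object; "grip_force" is the grip in N (left out, the last holds). Time passes only in rows, so rows that repeat a pose let the fingers close. It gives the time, the measured TCP pose, the force, the opening and the grip force at its end, in the units of the state.
- bot.observe(): the state, without advancing time (a new reading comes with each control period).
- bot.grab_frame(name): name is "scene" or "side" or "wrist"; returns a dict with "pixels" (480x640x3 uint8, red, green, blue), "K" (3x3 intrinsics, pixels), "pose" (4x4, takes a point from camera to world coordinates). Camera axes: x right, y down, z forward; pixel columns grow to the right and rows downward; lengths in m; the calibration is good to about 2 mm. A picture is of the moment at which its call begins. There is no depth.
- bot.job_done(): hands the job in; it is judged then, once.
Trained networks look in a picture, given as the dict that the camera call returned (one of the last four; its "shot" number tells which), for a name from the list of things; names that differ only in an ending like _2 or _b are one class to them, and where a whole thing is asked for, a point or a joint stands for the part that bears it (a point fixed in the world has none). Each returns a list of dicts, best first, with "conf" (0 to 1); they miss things now and then, are a little off and sometimes report something else, mostly with a low value. They report only what shows in the picture. A call takes as long as a camera call.
- bot.look_for(picture, label): "position" ([column, row] in pixels, amid what is visible of it).
- bot.regions_of(picture, label): "region" (480x640 bool, what is visible of it) and "position" ([column, row] in pixels, amid what is visible of it).
- bot.spot_point(picture, label): "position" ([column, row] in pixels: a listed point, or the origin of a listed thing).
The state is a dict: "clock": time; "qpos": joint angles; "qd": joint speeds; "joint_efforts": joint torques, N m; "position": TCP position; "tool_rot": TCP orientation; "force": force on the tool from outside, world axes, zero at the start; "moment": the same for the moment, N m; "grip_width": finger opening in m; "finger_force": force on a finger pad.
Only numpy, scipy, OpenCV 4.12 (cv2) and the standard library are available. Lean on these libraries where they do the work, as an engineer would, in place of code of your own. Each camera call takes 0.05 s, during which the arm holds its last target. There are 200 camera calls.

TASK

Unlock the grey storage case: press and turn the T-handled key in the lock in its middle until it drops fully in, then turn it anticlockwise until the four-armed keeper reaches its open stop. Put every cutting plate that lies on the counter into the recess that matches its outline, flat on the recess floor. Lock the case again by turning the keeper clockwise with the key to its stop over the plates, and put the key back upright in its stand, fully home, without disturbing the tin, jar and carton standing about.

Things in the scene. Friction and masses are not known exactly. Their poses are not given: they have to be found in the camera images.
- large_disc: Large round steel cutting disc, 84 mm diameter, 6 mm thick. In the middle of its top stands a round black grip, 30 mm diameter and 26 mm high (top 32 mm above the underside). Origin at the centre of the underside, z up. May be absent.
- small_disc: Small round steel cutting disc, 60 mm diameter, 6 mm thick. In the middle of its top stands a round black grip, 30 mm diameter and 26 mm high (top 32 mm above the underside). Origin at the centre of the underside, z up. May be absent.
- square_plate: Square steel cutting plate, 70 x 70 mm, 6 mm thick, sides along its x and y. In the middle of its top stands a black grip block 34 mm along x, 22 mm along y, 26 mm high (top 32 mm above the underside). Origin at the centre of the underside, z up. May be absent.
- oblong_plate: Oblong steel cutting plate, 90 mm along x, 54 mm along y, 6 mm thick. In the middle of its top stands a black grip block 34 mm along x, 22 mm along y, 26 mm high (top 32 mm above the underside). Origin at the centre of the underside, z up. May be absent.
- case: Fixed grey storage case for the cutting plates, a slab 222 x 222 x 18 mm with four recesses 8 mm deep, each 2.5 mm larger all round than its plate, and a central lock. Origin at the centre of the underside, z up; x, y along its sides.
- recess_large (a point): Round 89 mm recess of the case: point at the centre of its floor, 10 mm above the counter and 8 mm below the case's top; x, y axes are the case's.
- recess_small (a point): Round 65 mm recess of the case: point at the centre of its floor, 10 mm above the counter and 8 mm below the case's top; x, y axes are the case's.
- recess_square (a point): Square 75 x 75 mm recess of the case: point at the centre of its floor, 10 mm above the counter and 8 mm below the case's top; x, y axes are the case's.
- recess_oblong (a point): Oblong 95 mm (along the case's x) x 59 mm (along y) recess of the case: point at the centre of its floor, 10 mm above the counter and 8 mm below the case's top; x, y axes are the case's.
- lock_top (a point): Centre of the mouth of the lock socket, mid-case, 50 mm above the counter. Steel block 42 mm square; upright hole 25.6 mm square, 30 mm deep. Its sides follow the keeper's arms, but the socket floats: it may stand up to 0.24 rad either way from them (not told), moves at 0.08 N m, and drives the keeper only at the end of this play (the bit has 0.17 rad of slack).
- keeper (a joint): Aluminium cross round the lock: four arms, 54 mm from centre to tip, 16 mm wide, 3 to 9 mm above the case's top. In rad, clockwise from above: at 0 (open stop) the arms run along the case's x and y, between the recesses; at 0.785 (closed stop) they reach over the plates' inner edges. Needs 0.15 N m; stays where left.
- key: T-handled key, 82 mm long, upright in its stand at the start. Origin at its tip, z up. From the tip: pilot 17 mm round to 5 mm, 18.5 mm square to 9, 22 mm square (sides along x, y) to 26, collar 49 mm round to 32, neck 16 mm round to 54, handle bar 64 (x) x 13 mm (y) to 82. Home in lock or stand, the collar rests on the rim, tip 26 mm below it.
- stand: Fixed wooden key stand, block 70 x 70 x 40 mm high with a round upright hole of 39 mm diameter, 34 mm deep. Origin at the centre of the underside.
- stand_top (a point): Centre of the mouth of the stand's hole, 40 mm above the counter.
- fish_tin: Flat round food tin, 72 mm across, 38 mm high; origin at the centre of its underside, z up. Bystander.
- spice_jar: Small amber jar with white cap, 46 mm across, 85 mm high; origin at the centre of its underside, z up. Bystander.
- tea_carton: Small cardboard carton 70 x 55 x 60 mm high; origin at the centre of its underside. Bystander.

How it is judged:
By the outcome, as a careful person would: the job done as asked, in the order asked, and still so for the second after the job is handed in, with the robot touching nothing.
Of large_disc, small_disc, square_plate, oblong_plate only 2 to 4 are there at a start; the rules pass over those that are not, and their reading is None.
At some moment in a run one of large_disc, small_disc, square_plate, oblong_plate may be knocked a few centimetres aside while the robot is not near it.
It also fails if it takes over 210 s, if anything falls off the work surface, if the arm or the gripper's body presses on something with over 40 N, if the wrist force passes 120 N, or if a joint passes its speed limit or range.

## Working session

There is one attempt and no reset: what is moved stays moved. The work goes in short steps, Python scripts to look and compute and a tool call to move; the robot and the scene stay as the last step left them, time stands still between calls to the robot, and variables do not carry over. Pictures are saved under pics/ and viewed, at most 14 in all, crops included, and the job is handed in when it is done.

Besides the shell and the picture viewer there is one more tool, called after "Request:" as name(argument=value, ...) on one line, values as JSON. carry_out: Moves the arm, as the interface text tells. Its arguments: {"type":"object","properties":{"rows":{"type":"array","items":{"type":"array","items":{"type":"array","items":{"type":"number"}}}},"grip":{"type":"number"},"grip_force":{"type":"number"}},"required":["rows"]}

```bash
mkdir -p pics; ls
cat > h.py <<'E'
import numpy as np, cv2
from workcell import bot
from scipy.spatial.transform import Rotation as R
def ray(f,p,z):
    K=np.array(f["K"]);T=np.array(f["pose"])
    d=T[:3,:3]@np.linalg.solve(K,[p[0],p[1],1.]);o=T[:3,3]
    return (o+d*(z-o[2])/d[2])[:2]
def proj(f,P):
    K=np.array(f["K"]);T=np.array(f["pose"])
    c=T[:3,:3].T@(np.array(P,float)-T[:3,3]);q=K@c
    return q[:2]/q[2]
def save(f,n): cv2.imwrite("pics/"+n,cv2.cvtColor(f["pixels"],cv2.COLOR_RGB2BGR))
def tool(xyz,yaw=None):
    "shift in tool axes to world point"
    s=bot.observe();r=R.from_euler('xyz',s["tool_rot"])
    return r.inv().apply(np.array(xyz)-np.array(s["position"]))
E
python3 - <<'E'
from h import *
s=bot.observe();print({k:np.round(v,3) for k,v in s.items()})
Z={'large_disc':0,'small_disc':0,'square_plate':0,'oblong_plate':0,'case':0,'recess_large':.01,'recess_small':.01,'recess_square':.01,'recess_oblong':.01,'lock_top':.05,'key':.014,'stand_top':.04,'fish_tin':0,'spice_jar':0,'tea_carton':0}
for c in ['scene','side']:
    f=bot.grab_frame(c);save(f,c+'0.png');print(c,np.round(f["pose"],2)[:3,3])
    for n,z in Z.items():
        print(n,[(np.round(d["position"]),round(d["conf"],2),np.round(ray(f,d["position"],z),3)) for d in bot.spot_point(f,n)[:2]])
E
```

```text
pics
{'clock': np.float64(0.0), 'qpos': array([-1.356,  0.522, -0.036,  1.6  ,  0.021,  1.021, -0.113]), 'qd': array([ 0.   ,  0.   , -0.001,  0.   ,  0.   ,  0.001, -0.   ]), 'joint_efforts': array([ 0.0000e+00, -9.2710e+01,  1.9810e+00, -3.6994e+01,  1.8000e-02,
        8.0000e-03, -0.0000e+00]), 'position': array([0.176, 0.599, 0.231]), 'tool_rot': array([-3.14 ,  0.   ,  2.857]), 'force': array([-0.046,  0.369, -0.46 ]), 'moment': array([-0.06 , -0.023,  0.023]), 'finger_force': np.float64(0.0), 'grip_width': np.float64(0.085)}
scene [ 1.01 -0.56  0.57]
large_disc [(array([216., 317.]), 0.86, array([ 0.508, -0.257])), (array([329., 237.]), 0.62, array([0.498, 0.064]))]
small_disc [(array([394., 180.]), 0.67, array([0.451, 0.392])), (array([178., 380.]), 0.61, array([ 0.572, -0.378]))]
square_plate [(array([387., 203.]), 0.64, array([0.51 , 0.274]))]
oblong_plate [(array([119., 346.]), 0.73, array([ 0.443, -0.405])), (array([336., 267.]), 0.61, array([ 0.577, -0.007]))]
case [(array([334., 269.]), 0.72, array([ 0.577, -0.015])), (array([428., 193.]), 0.39, array([0.56 , 0.387]))]

[... 1356 characters left out ...]
34, array([0.39 , 0.246]))]
recess_square [(array([328., 230.]), 0.64, array([ 0.513, -0.06 ]))]
recess_oblong [(array([270., 259.]), 0.67, array([0.623, 0.056]))]
lock_top [(array([301., 232.]), 0.74, array([0.565, 0.001]))]
key [(array([365., 359.]), 0.79, array([0.393, 0.263])), (array([298., 228.]), 0.46, array([ 0.582, -0.047]))]
stand_top [(array([369., 351.]), 0.86, array([0.39 , 0.263])), (array([339., 182.]), 0.72, array([ 0.511, -0.211]))]
fish_tin [(array([257., 412.]), 0.76, array([0.557, 0.385])), (array([390., 188.]), 0.29, array([ 0.38 , -0.267]))]
spice_jar [(array([390., 185.]), 0.91, array([ 0.381, -0.281]))]
tea_carton [(array([326., 157.]), 0.88, array([ 0.573, -0.38 ]))]
```

View pics/scene0.png

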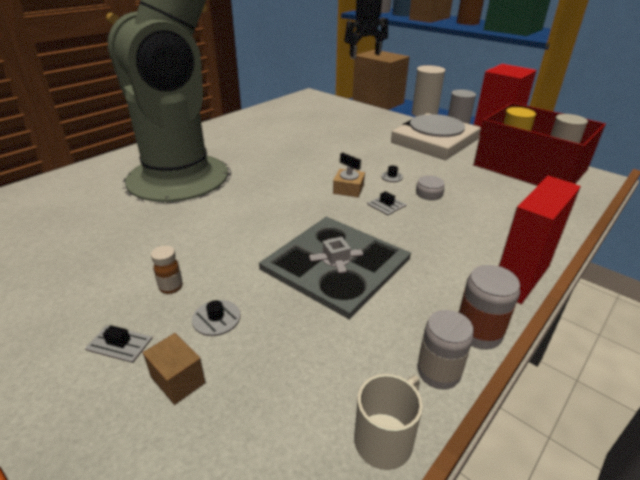

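View pics/side0.png

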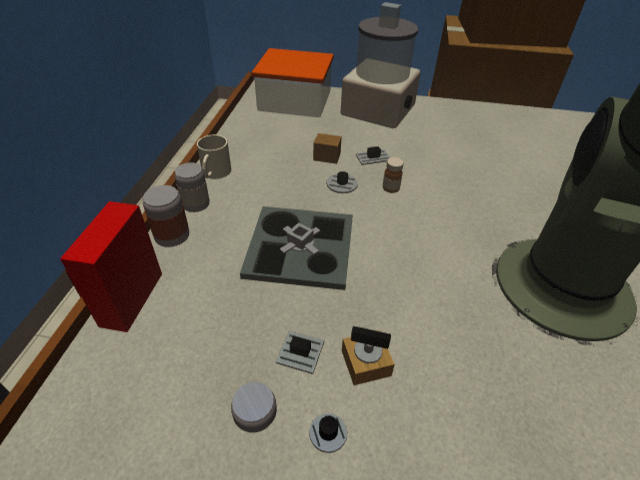

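The scene view shows all four plates lying on the counter: the square at px (387,203), small disc (392,174), large disc (216,317) and oblong (119,343). The keeper is closed at (337,250) and the key stands at (350,175). The side view agrees with this.

Request:
carry_out(rows=[[[-0.03,-0.026,0,0],[-0.06,-0.052,0,0],[-0.09,-0.078,0,0],[-0.12,-0.104,0,0],[-0.15,-0.13,0,0],[-0.18,-0.156,0,0],[-0.21,-0.182,0,0],[-0.24,-0.208,0,0],[-0.27,-0.234,0,0],[-0.3,-0.26,0,0],[-0.3,-0.26,0,0],[-0.3,-0.26,0,0]]], grip=0.05)

```text
clock: 2.6
position: [0.3916, 0.2643, 0.2315]
tool_rot: [3.141, 0.001, 2.853]
force: [-1.1, 1.5, 0.6]
grip_width: 0.0504
finger_force: 0.0
```

Run:
```python
from h import *
s=bot.observe();print(s["clock"],np.round(s["position"],3),np.round(s["tool_rot"],3))
f=bot.grab_frame('wrist');save(f,'w1.png');print(np.round(f["pose"],3))
for n,z in {'key':.014,'stand_top':.04,'square_plate':0,'small_disc':0}.items():
    print(n,[(np.round(d["position"]),round(d["conf"],2),np.round(ray(f,d["position"],z),3)) for d in bot.spot_point(f,n)[:2]])
d=bot.regions_of(f,'key')
if d:
    m=d[0]["region"]; print(m.sum(),cv2.minAreaRect(np.argwhere(m)[:,::-1].astype(np.float32)))
```

```text
2.6 [0.392 0.264 0.232] [3.141e+00 1.000e-03 2.853e+00]
[[ 0.284  0.917  0.281  0.319]
 [ 0.959 -0.272 -0.083  0.286]
 [ 0.     0.293 -0.956  0.374]
 [ 0.     0.     0.     1.   ]]
key [(array([323., 207.]), 0.75, array([0.397, 0.262])), (array([136., 430.]), 0.58, array([ 0.596, -0.034]))]
stand_top []
square_plate [(array([356., 300.]), 0.56, array([0.512, 0.265]))]
small_disc [(array([459., 206.]), 0.88, array([0.439, 0.395]))]
2790 ((320.2586364746094, 219.96400451660156), (53.682125091552734, 80.02632141113281), 13.448614120483398)
```

View pics/w1.png

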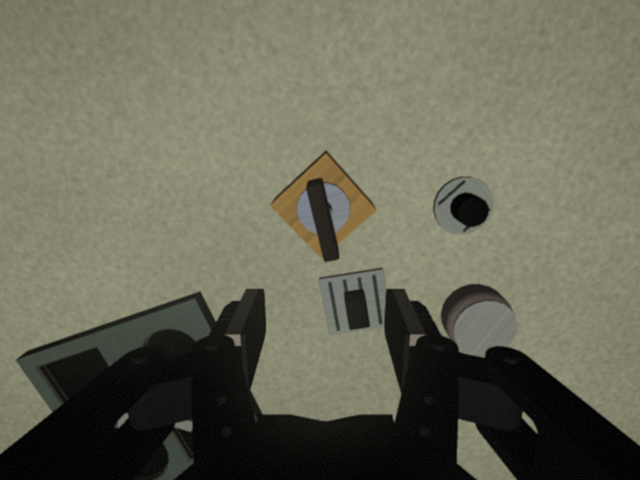

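The wrist view shows the key bar running from px (316,180) to (332,260), the square plate at (355,300) with its grip block visible, and the small disc at (463,205). It also shows the tin at (480,318) and a corner of the case at lower left.

Run:
```python
from h import *
f=bot.grab_frame('wrist')
im=cv2.cvtColor(f["pixels"],cv2.COLOR_RGB2GRAY)
m=np.zeros_like(im);roi=im[170:270,295:345];m[170:270,295:345]=(roi<60)
P=np.argwhere(m)[:,::-1].astype(np.float32);r=cv2.minAreaRect(P);b=cv2.boxPoints(r);print(r)
B=np.array([ray(f,p,.096) for p in b]);c=B.mean(0)
e=[B[1]-B[0],B[2]-B[1]];e=max(e,key=np.linalg.norm);print('bar',np.round(B,3),c,np.linalg.norm(e),np.arctan2(e[1],e[0])%np.pi)
s=bot.observe();yaw=s["tool_rot"][2]
# tool y must be perpendicular to bar => tool x along bar
a=np.arctan2(e[1],e[0]);d=(a-yaw+np.pi/2)%np.pi-np.pi/2
print('twist deg',-np.degrees(d), 'shift',tool([*c,.064]), 'stand c', [ray(f,p,.04) for p in [(326,152),(272,205),(376,208)]])
```

```text
((330.1600341796875, 212.62001037597656), (95.85780334472656, 47.91727828979492), 72.4075698852539)
bar [[0.347 0.255]
 [0.346 0.291]
 [0.421 0.294]
 [0.423 0.255]] [0.38439309 0.27370716] 0.07515447953979926 0.03891807204492746
twist deg -18.458217906772216 shift [0.00732416 0.00511325 0.16725423] stand c [array([0.34252399, 0.28235606]), array([0.37442217, 0.22158339]), array([0.4037401, 0.3125063])]
```

Run:
```python
from h import *
f=bot.grab_frame('wrist')
im=cv2.cvtColor(f["pixels"],cv2.COLOR_RGB2GRAY)
c=f["pixels"][165:270:5,300:346:5].max(2);print(c)
for th in (30,40,50):
    m=np.zeros_like(im);m[170:270,295:345]=f["pixels"][170:270,295:345].max(2)<th
    n,l,st,ce=cv2.connectedComponentsWithStats(m);k=1+np.argmax(st[1:,4])
    P=np.argwhere(l==k)[:,::-1].astype(np.float32);r=cv2.minAreaRect(P);b=cv2.boxPoints(r)
    B=np.array([ray(f,p,.096) for p in b]);c=B.mean(0)
    e=max([B[1]-B[0],B[2]-B[1]],key=np.linalg.norm);print(th,r,np.round(B,3),c,np.linalg.norm(e),np.arctan2(e[1],e[0])%np.pi)
print(ray(f,(316,181),.096),ray(f,(332,259),.096))
```

```text
[[149 146  98 135 139 137 138 114 140 141]
 [143  79 144 137 139 138 130 123 121 148]
 [ 65 144 135 138 137 133 126 135 108 137]
 [144 137 142 128 131 129 135 127 117  88]
 [134  79  27  31  41  82 118 123 143 140]
 [140  37  41  43  27 140 142 105 141 138]
 [107  42  43  39  32 141 136 134 125 140]
 [143  97  43  41  32 124 135 138 133 109]
 [133 134  40  40  40  60 136 134 133 132]
 [135 142  44  36  42  28 122 132 134 133]
 [134 134  43  44  39  31 119 133 135 131]
 [129 132  83  40  39  36 133 132 128 120]
 [135 127 125  39  39  39 117 135 134 141]
 [141 137 137  42  35  37  48 132 135 138]
 [143 136 121  39  37  40  25 141 136 141]
 [135 128 135  87  40  41  38 136 139 140]
 [147 138 148 141  37  36  36 126 140 140]
 [146 130 141 141  34  39  35  71 140 142]
 [137 139 138 133  42  36  34  54 136 139]
 [134 145 146 145  77  42  35  50 140 144]
 [138 139 139 134 132 131 140 139 142 144]]
30 ((317.41595458984375, 186.2610626220703), (12.041227340698242, 5.173964500427246), 48.8140754699707) [[0.358 0.266]
 [0.356 0.27 ]
 [0.364 0.274]
 [0.366 0.27 ]] [0.36085194 0.27002929] 0.009043019813311801 0.431780149085154
40 ((320.9666442871094, 222.35659790039062), (81.18244934082031, 17.80396270751953), 76.90811157226562) [[0.357 0.26 ]
 [0.358 0.273]
 [0.422 0.27 ]
 [0.422 0.255]] [0.38957455 0.26459532] 0.06483387136999758 3.0839807407250457
50 ((321.2021179199219, 222.32875061035156), (81.72618865966797, 19.0512752532959), 76.29303741455078) [[0.357 0.259]
 [0.357 0.274]
 [0.422 0.271]
 [0.422 0.255]] [0.38961583 0.26478486] 0.06524282069221002 3.095047660992499
[0.35674358 0.27013333] [0.42001721 0.264602  ]
```

Request:
carry_out(rows=[[[0.0015,0,0.03,-6],[0.0015,0,0.06,-12.4],[0.0015,0,0.09,-12.4],[0.0015,0,0.115,-12.4],[0.0015,0,0.135,-12.4],[0.0015,0,0.15,-12.4],[0.0015,0,0.16,-12.4],[0.0015,0,0.167,-12.4],[0.0015,0,0.167,-12.4],[0.0015,0,0.167,-12.4]]])

```text
clock: 3.83
position: [0.3891, 0.2666, 0.0646]
tool_rot: [3.141, 0.0, 3.073]
force: [-0.8, -0.0, 0.2]
grip_width: 0.0504
finger_force: 0.0
```

Request:
carry_out(rows=[[[0,0,0,0],[0,0,0,0],[0,0,0,0],[0,0,0,0],[0,0,0,0],[0,0,0,0],[0,0,0,0],[0,0,0,0],[0,0,0,0],[0,0,0,0]]], grip=0.005, grip_force=80)

```text
clock: 4.67
position: [0.3893, 0.2665, 0.065]
tool_rot: [3.141, 0.001, 3.073]
force: [-1.1, -3.1, 11.4]
grip_width: 0.0119
finger_force: 78.0
```

Run:
```python
from h import *
s=bot.observe();print({k:np.round(v,3) for k,v in s.items()})
```

```text
{'clock': np.float64(4.667), 'qpos': array([-0.73 ,  0.558,  0.005,  2.122, -0.006,  0.46 ,  0.782]), 'qd': array([0.001, 0.   , 0.001, 0.   , 0.001, 0.   , 0.   ]), 'joint_efforts': array([ -0.238, -73.812,   2.6  , -19.054,  -0.136,  -0.799,  -0.088]), 'position': array([0.389, 0.267, 0.065]), 'tool_rot': array([3.141e+00, 1.000e-03, 3.073e+00]), 'force': array([-1.138, -3.129, 11.374]), 'moment': array([-0.424,  0.305,  0.052]), 'finger_force': np.float64(78.047), 'grip_width': np.float64(0.012)}
```

Request:
carry_out(rows=[[[0,0,-0.01,0],[0,0,-0.03,0],[0,0,-0.06,0],[0,0,-0.09,0],[0,0,-0.12,0],[0,0,-0.145,0],[0,0,-0.15,0]]])

```text
clock: 5.25
position: [0.3901, 0.2672, 0.2188]
tool_rot: [3.137, 0.004, 3.073]
force: [0.5, 1.1, -1.7]
grip_width: 0.0114
finger_force: 78.3
```

Request:
carry_out(rows=[[[-0.02,-0.024,0,4],[-0.045,-0.053,0,8],[-0.07,-0.082,0,12],[-0.096,-0.112,0,16],[-0.122,-0.142,0,20],[-0.148,-0.172,0,24],[-0.174,-0.202,0,28],[-0.2,-0.233,0,32],[-0.225,-0.262,0,36],[-0.245,-0.286,0,39],[-0.26,-0.303,0,39],[-0.26,-0.303,0,39]]])

```text
clock: 6.25
position: [0.629, -0.0585, 0.214]
tool_rot: [-3.14, 0.002, 2.388]
force: [-0.6, -0.5, -2.7]
grip_width: 0.0117
finger_force: 78.3
```

Run:
```python
from h import *
s=bot.observe();print({k:np.round(v,3) for k,v in s.items()})
f=bot.grab_frame('wrist');save(f,'w2.png');print(np.round(f["pose"],3))
for n,z in {'case':0,'lock_top':.05,'key':s["position"][2]-.051,'recess_small':.01,'recess_square':.01,'recess_oblong':.01,'recess_large':.01}.items():
    print(n,[(np.round(d["position"]),round(d["conf"],2),np.round(ray(f,d["position"],z),3)) for d in bot.spot_point(f,n)[:2]])
```

```text
{'clock': np.float64(6.25), 'qpos': array([-0.185,  0.566,  0.276,  1.611, -0.173,  0.989,  0.962]), 'qd': array([-0.049, -0.037, -0.035,  0.067,  0.   , -0.018, -0.042]), 'joint_efforts': array([  1.038, -90.317,   8.666, -39.094,  -0.405,   0.449,   0.749]), 'position': array([ 0.629, -0.058,  0.214]), 'tool_rot': array([-3.140e+00,  2.000e-03,  2.388e+00]), 'force': array([-0.624, -0.549, -2.728]), 'moment': array([-0.003,  0.056, -0.012]), 'finger_force': np.float64(78.344), 'grip_width': np.float64(0.012)}
[[ 0.684  0.697  0.214  0.574]
 [ 0.729 -0.654 -0.202 -0.006]
 [-0.001  0.294 -0.956  0.356]
 [ 0.     0.     0.     1.   ]]
case [(array([324., 113.]), 0.92, array([ 0.568, -0.002])), (array([412., 110.]), 0.71, array([0.621, 0.058]))]
lock_top [(array([328., 111.]), 0.95, array([0.57, 0.  ]))]
key [(array([328., 268.]), 0.62, array([ 0.632, -0.059]))]
recess_small [(array([323.,   8.]), 0.66, array([0.508, 0.053])), (array([415., 109.]), 0.24, array([0.621, 0.058]))]
recess_square [(array([238., 114.]), 0.81, array([ 0.516, -0.059])), (array([323.,   8.]), 0.36, array([0.508, 0.053]))]
recess_oblong [(array([416., 110.]), 0.62, array([0.622, 0.058]))]
recess_large [(array([330., 202.]), 0.94, array([ 0.63 , -0.053]))]
```

View pics/w2.png

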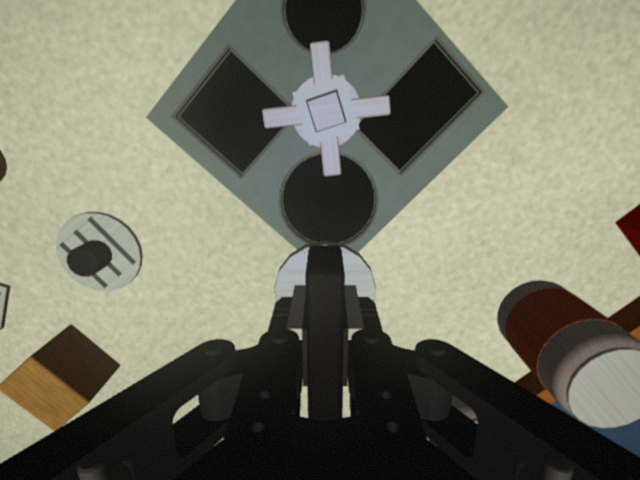

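The lock is visible at px (328,111), with the keeper arms at roughly -7° in the image and the socket square turned a bit from them. I'll zoom in to measure this.

Run:
```python
from h import *
f=bot.grab_frame('wrist')
im=f["pixels"][20:200,220:440];
cv2.imwrite('pics/w2c.png',cv2.cvtColor(cv2.resize(im,None,fx=3.3,fy=3.3,interpolation=cv2.INTER_CUBIC),cv2.COLOR_RGB2BGR))
# case edges via known corner pixels, arms tips
def ang(p,q,z):
    d=ray(f,q,z)-ray(f,p,z);return np.round(np.arctan2(d[1],d[0]),3)
print('case edges',ang((148,117),(235,0),.018),ang((508,105),(415,0),.018),'arms',ang((263,119),(390,105),.027),ang((320,42),(333,175),.027))
```

```text
case edges 1.651 -3.064 arms 0.928 -0.643
```

View pics/w2c.png

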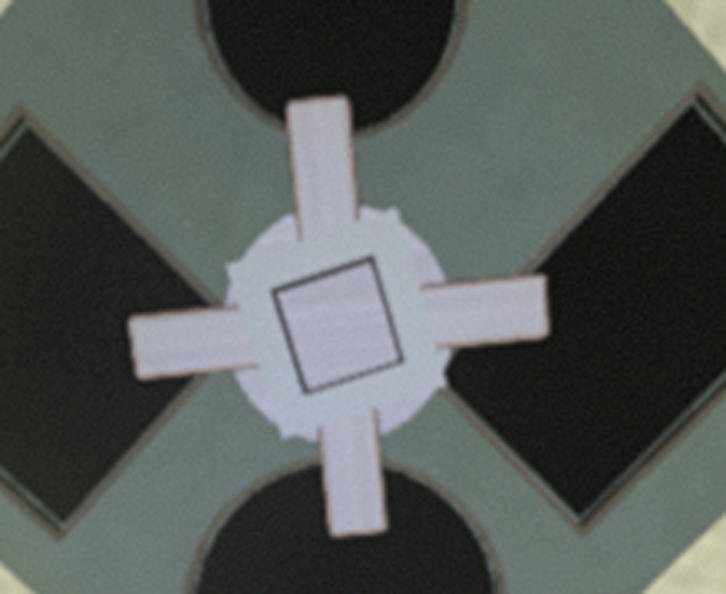

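Run:
```python
from h import *
f=bot.grab_frame('wrist')
c=np.array([(272,290),(373,258),(402,362),(305,393)])/3.3+[220,20]
W=np.array([ray(f,p,.05) for p in c]);print(W.round(4),W.mean(0).round(4))
for i in range(4):
    d=W[(i+1)%4]-W[i];print(np.linalg.norm(d).round(4),(np.arctan2(d[1],d[0])%(np.pi/2)).round(3))
print('case',[ (np.arctan2(*(ray(f,q,.018)-ray(f,p,.018))[::-1])%(np.pi/2)).round(3) for p,q in [((148,117),(290,248)),((508,105),(372,240)),((148,117),(235,0)),((508,105),(415,0))]])
```

```text
[[ 0.5529 -0.0073]
 [ 0.5639  0.015 ]
 [ 0.586   0.0043]
 [ 0.5754 -0.0179]] [ 0.5695 -0.0015]
0.0249 1.113
0.0246 1.118
0.0245 1.123
0.0249 1.134
case [np.float64(0.037), np.float64(0.078), np.float64(0.08), np.float64(0.077)]
```

Request:
carry_out(rows=[[[0.02,0,0.01,-4],[0.04,0,0.02,-8],[0.06,0.001,0.04,-12],[0.075,0.001,0.06,-16],[0.0824,0.001,0.075,-17.1],[0.0824,0.001,0.085,-17.1],[0.0824,0.001,0.089,-17.1],[0.0824,0.001,0.089,-17.1],[0.0824,0.001,0.089,-17.1],[0.0824,0.001,0.089,-17.1]]])

```text
clock: 7.58
position: [0.5688, 0.0027, 0.1261]
tool_rot: [3.141, 0.001, 2.69]
force: [-0.5, 0.1, -2.0]
grip_width: 0.0118
finger_force: 78.4
```

Run:
```python
from h import *
s=bot.observe();print(np.round(s["position"],4),np.round(s["tool_rot"],4),np.round(tool([.5695,-.0015,.1]),4),s["force"])
f=bot.grab_frame('wrist');fs=bot.grab_frame('side')
T=s["position"]
for c in (f,fs): print([(np.round(d["position"]),round(d["conf"],2),np.round(ray(c,d["position"],T[2]-.051),4)) for d in bot.spot_point(c,'key')[:2]])
print(proj(fs,[T[0],T[1],T[2]-.051]),proj(fs,[.5695,-.0015,.05]))
cv2.imwrite('pics/s3.png',cv2.cvtColor(cv2.resize(fs["pixels"][140:300,210:400],None,fx=4,fy=3.7),cv2.COLOR_RGB2BGR))
```

```text
[0.5688 0.0027 0.1261] [3.1412e+00 1.2000e-03 2.6898e+00] [-0.0024 -0.0035  0.0261] [-0.53660624  0.10294924 -2.04270543]
[(array([326., 268.]), 0.75, array([0.5719, 0.0024]))]
[]
[299.10488728 223.76466269] [299.34267931 230.95030009]
```

View pics/s3.png

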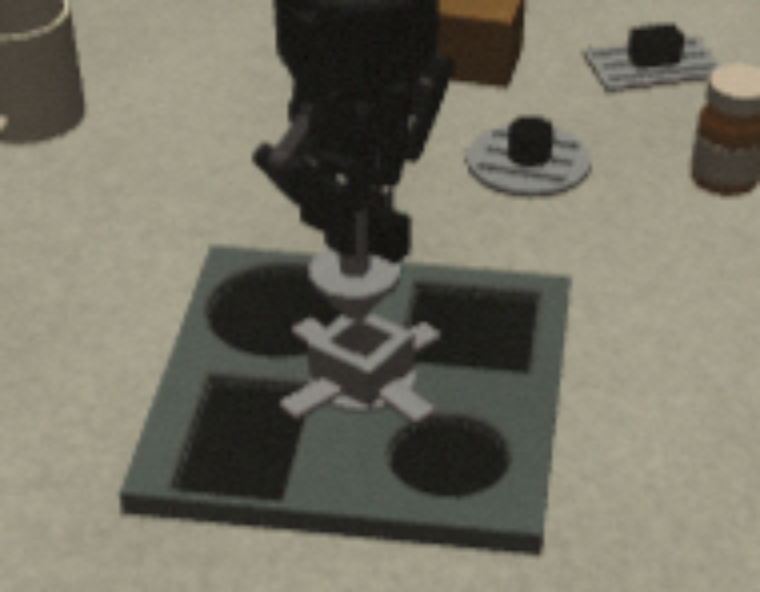

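The side view shows the key tip just above the socket, a little behind its mouth. A 4 mm sideways correction should line it up, then I descend.

Request:
carry_out(rows=[[[-0.0005,-0.0041,0,0],[-0.0005,-0.0041,0.005,0],[-0.0005,-0.0041,0.01,0],[-0.0005,-0.0041,0.015,0],[-0.0005,-0.0041,0.02,0],[-0.0005,-0.0041,0.024,0],[-0.0005,-0.0041,0.027,0],[-0.0005,-0.0041,0.03,0],[-0.0005,-0.0041,0.032,0],[-0.0005,-0.0041,0.034,0]]])

```text
clock: 8.62
position: [0.5667, -0.0007, 0.0911]
tool_rot: [-3.142, 0.0, 2.691]
force: [-0.9, 0.3, -1.4]
grip_width: 0.0122
finger_force: 78.4
```

Request:
carry_out(rows=[[[0,0,0.001,0],[0,0,0.002,0],[0,0,0.003,0],[0,0,0.004,0],[0,0,0.004,0]]])

```text
clock: 9.03
position: [0.5667, -0.0007, 0.0872]
tool_rot: [-3.142, -0.0, 2.691]
force: [-0.3, 0.9, -1.9]
grip_width: 0.0121
finger_force: 78.4
```

Request:
carry_out(rows=[[[0,0,0.002,0],[0,0,0.004,0],[0,0,0.006,0],[0,0,0.008,0],[0,0,0.01,0],[0,0,0.011,0],[0,0,0.012,0],[0,0,0.012,0]]])

```text
clock: 9.7
position: [0.5667, -0.0008, 0.0752]
tool_rot: [-3.141, -0.0, 2.691]
force: [0.7, 0.4, -2.3]
grip_width: 0.0119
finger_force: 78.6
```

Run:
```python
from h import *
s=bot.observe();print({k:np.round(v,3) for k,v in s.items() if k in('qpos','position','force','moment')})
```

```text
{'qpos': array([-0.206,  0.651,  0.145,  1.88 , -0.15 ,  0.622,  1.152]), 'position': array([ 0.567, -0.001,  0.075]), 'force': array([ 0.746,  0.38 , -2.312]), 'moment': array([-0.002,  0.048,  0.042])}
```

Request:
carry_out(rows=[[[0,0,0.001,0],[0,0,0.002,0],[0,0,0.002,0]]])

```text
clock: 9.95
position: [0.5671, -0.0007, 0.0748]
tool_rot: [3.141, 0.001, 2.691]
force: [-8.9, -0.4, 27.3]
grip_width: 0.0118
finger_force: 82.7
```

Request:
carry_out(rows=[[[0,0,0.001,0],[0,0,0.001,0],[0,0,0.001,0]]])

```text
clock: 10.2
position: [0.5673, -0.0007, 0.0745]
tool_rot: [3.14, 0.001, 2.691]
force: [-13.1, 1.4, 43.7]
grip_width: 0.0119
finger_force: 85.2
```

Request:
carry_out(rows=[[[0,0,-0.0025,0],[0,0,-0.0025,-3],[0,0,-0.0025,-6],[0,0,-0.0025,-9],[0,0,-0.0025,-12],[0,0,-0.0025,-15],[0,0,-0.0025,-18],[0,0,-0.0025,-21],[0,0,-0.0025,-24],[0,0,-0.0025,-27],[0,0,-0.0025,-30],[0,0,-0.0025,-30]]])

```text
clock: 11.2
position: [0.5665, -0.0019, 0.0751]
tool_rot: [-3.141, -0.0, -3.066]
force: [-3.3, -4.8, 4.7]
grip_width: 0.0114
finger_force: 79.3
```

```bash
cat > o.py <<'E'
from h import *
s=bot.observe();print({k:np.round(v,3) for k,v in s.items() if k in('qpos','position','force','moment','tool_rot')})
E
python3 o.py
```

```text
{'qpos': array([-1.040e-01,  6.430e-01,  3.000e-03,  1.875e+00, -1.000e-03,
        6.250e-01,  1.546e+00]), 'position': array([ 0.566, -0.002,  0.075]), 'tool_rot': array([-3.141, -0.   , -3.066]), 'force': array([-3.34 , -4.825,  4.716]), 'moment': array([-1.089,  0.662, -0.073])}
```

Request:
carry_out(rows=[[[0,0,0,-2],[0,0,0,-4],[0,0,0,-6],[0,0,0,-8],[0,0,0,-10],[0,0,0,-12],[0,0,0,-14],[0,0,0,-14]]])

```text
clock: 11.87
position: [0.5666, -0.0025, 0.0751]
tool_rot: [-3.14, -0.001, -2.823]
force: [-2.8, -7.3, 4.1]
grip_width: 0.0121
finger_force: 79.3
```

```bash
python3 o.py
```

```text
{'qpos': array([-0.057,  0.642, -0.062,  1.872,  0.066,  0.63 ,  1.729]), 'position': array([ 0.567, -0.002,  0.075]), 'tool_rot': array([-3.140e+00, -1.000e-03, -2.823e+00]), 'force': array([-2.815, -7.309,  4.08 ]), 'moment': array([-1.835,  0.544, -0.141])}
```

Request:
carry_out(rows=[[[0,0,0,-1],[0,0,0,-2],[0,0,0,-3],[0,0,0,-4],[0,0,0,-4]]])

```text
clock: 12.28
position: [0.5667, -0.0026, 0.0751]
tool_rot: [-3.14, -0.001, -2.755]
force: [-1.6, -8.9, 4.0]
grip_width: 0.0118
finger_force: 79.3
```

```bash
python3 o.py
```

```text
{'qpos': array([-0.044,  0.642, -0.08 ,  1.871,  0.084,  0.632,  1.781]), 'position': array([ 0.567, -0.003,  0.075]), 'tool_rot': array([-3.140e+00, -1.000e-03, -2.755e+00]), 'force': array([-1.557, -8.857,  4.   ]), 'moment': array([-2.147,  0.438, -0.127])}
```

Request:
carry_out(rows=[[[0,0,0,-1],[0,0,0,-2],[0,0,0,-3],[0,0,0,-4],[0,0,0,-4]]])

```text
clock: 12.7
position: [0.5667, -0.0028, 0.0751]
tool_rot: [-3.14, -0.001, -2.685]
force: [-2.1, -9.5, 3.9]
grip_width: 0.0118
finger_force: 79.3
```

```bash
python3 o.py
```

```text
{'qpos': array([-0.03 ,  0.643, -0.099,  1.87 ,  0.103,  0.634,  1.834]), 'position': array([ 0.567, -0.003,  0.075]), 'tool_rot': array([-3.140e+00, -1.000e-03, -2.685e+00]), 'force': array([-2.093, -9.456,  3.922]), 'moment': array([-2.398,  0.343, -0.094])}
```

Request:
carry_out(rows=[[[0,0,0,-1],[0,0,0,-2],[0,0,0,-3],[0,0,0,-4],[0,0,0,-4]]])

```text
clock: 13.12
position: [0.5668, -0.003, 0.0751]
tool_rot: [-3.14, -0.001, -2.616]
force: [-0.9, -10.4, 4.6]
grip_width: 0.0118
finger_force: 79.8
```

```bash
python3 o.py
python3 - <<'E'
from h import *
f=bot.grab_frame('side')
cv2.imwrite('pics/s4.png',cv2.cvtColor(cv2.resize(f["pixels"][180:300,230:380],None,fx=4,fy=4,interpolation=cv2.INTER_CUBIC),cv2.COLOR_RGB2BGR))
E
```

```text
{'qpos': array([-0.017,  0.643, -0.117,  1.869,  0.122,  0.636,  1.887]), 'position': array([ 0.567, -0.003,  0.075]), 'tool_rot': array([-3.140e+00, -1.000e-03, -2.616e+00]), 'force': array([ -0.926, -10.44 ,   4.622]), 'moment': array([-2.558,  0.214, -0.363])}
```

View pics/s4.png

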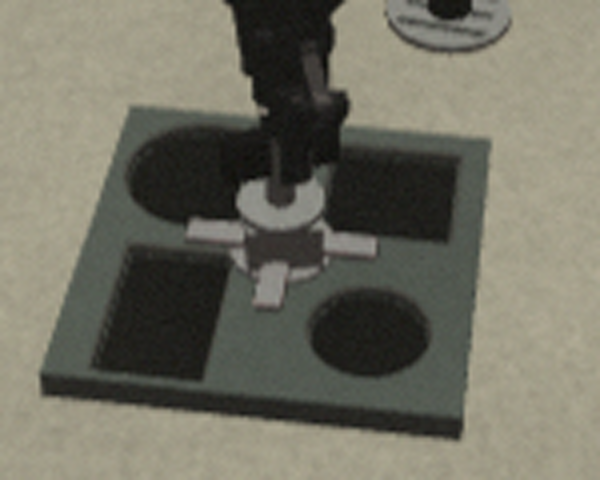

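The arms now run along the case's x and y, and the torque has risen to 0.36 N·m, so the keeper is at its open stop. I'll nudge it a touch more, turn the key back within the play, and release it.

Request:
carry_out(rows=[[[0,0,0,-1],[0,0,0,-1.5],[0,0,0,-1.5]]])

```text
clock: 13.42
position: [0.5668, -0.0031, 0.0751]
tool_rot: [-3.14, -0.001, -2.591]
force: [-0.7, -11.7, 3.8]
grip_width: 0.012
finger_force: 80.9
```

```bash
python3 o.py
```

```text
{'qpos': array([-0.012,  0.643, -0.124,  1.869,  0.129,  0.637,  1.907]), 'position': array([ 0.567, -0.003,  0.075]), 'tool_rot': array([-3.140e+00, -1.000e-03, -2.591e+00]), 'force': array([ -0.697, -11.696,   3.775]), 'moment': array([-2.573,  0.164, -0.768])}
```

Request:
carry_out(rows=[[[0,0,0,4],[0,0,0,8],[0,0,0,12],[0,0,0,16],[0,0,0,20],[0,0,0,24],[0,0,0,24]]])

```text
clock: 14.0
position: [0.5668, -0.001, 0.075]
tool_rot: [-3.141, 0.0, -3.011]
force: [-0.5, -2.6, 2.3]
grip_width: 0.012
finger_force: 79.1
```

```bash
python3 o.py
```

```text
{'qpos': array([-0.095,  0.643, -0.012,  1.874,  0.013,  0.625,  1.586]), 'position': array([ 0.567, -0.001,  0.075]), 'tool_rot': array([-3.141,  0.   , -3.011]), 'force': array([-0.542, -2.611,  2.265]), 'moment': array([-0.353,  0.117,  0.005])}
```

Request:
carry_out(rows=[[[0,0,0,0],[0,0,0,0],[0,0,0,0],[0,0,0,0],[0,0,-0.02,0],[0,0,-0.05,0],[0,0,-0.08,0],[0,0,-0.11,0],[0,0,-0.14,0],[0,0,-0.16,0],[0,0,-0.16,0]]], grip=0.05)

```text
clock: 14.92
position: [0.5684, -0.0008, 0.239]
tool_rot: [-3.141, 0.006, -3.007]
force: [-0.1, -0.0, 0.6]
grip_width: 0.0499
finger_force: 0.0
```

```bash
python3 o.py
python3 - <<'E'
from h import *
s=bot.observe();w=bot.grab_frame('wrist');f=bot.grab_frame('side');g=bot.grab_frame('scene');save(w,'w5.png')
for n in ['large_disc','small_disc','square_plate','oblong_plate']:
  for c in (f,g):
    print(n,[(np.round(d["position"]),round(d["conf"],2),np.round(ray(c,d["position"],0),3)) for d in bot.spot_point(c,n)[:2]])
print(tool([.508,.268,.2]))
E
```

```text
{'qpos': array([-0.098,  0.42 , -0.007,  1.75 ,  0.003,  0.966,  1.599]), 'position': array([ 0.568, -0.001,  0.239]), 'tool_rot': array([-3.141,  0.006, -3.007]), 'force': array([-0.052, -0.023,  0.643]), 'moment': array([ 0.028, -0.02 ,  0.04 ])}
large_disc [(array([340., 182.]), 0.89, array([ 0.515, -0.265]))]
large_disc [(array([216., 322.]), 0.65, array([ 0.518, -0.265]))]
small_disc [(array([325., 435.]), 0.58, array([0.442, 0.401]))]
small_disc [(array([391., 178.]), 0.55, array([0.441, 0.394]))]
square_plate [(array([299., 353.]), 0.65, array([0.512, 0.266]))]
square_plate [(array([387., 208.]), 0.94, array([0.522, 0.256]))]
oblong_plate [(array([377., 156.]), 0.97, array([ 0.427, -0.417]))]
oblong_plate [(array([431., 194.]), 0.65, array([0.568, 0.392])), (array([117., 344.]), 0.57, array([ 0.437, -0.405]))]
[0.02214051 0.27412497 0.03445206]
```

View pics/w5.png

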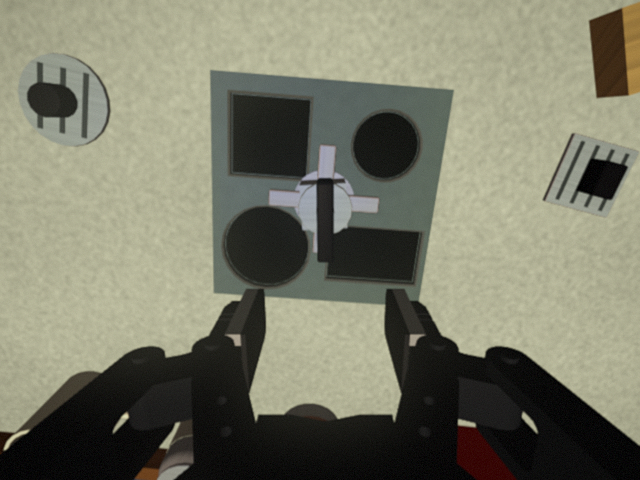

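The keeper is open, with its arms along the case's sides, and the key stands upright in the lock at px (325,210). Next I'll fit the case pose from this picture.

Run:
```python
from h import *
w=bot.grab_frame('wrist')
P=np.array([ray(w,p,.018) for p in [(210,70),(453,90),(417,303),(214,293)]]);print('corners',P.round(4))
c=P.mean(0);a=[np.arctan2(*(P[2]-P[1])[::-1]),np.arctan2(*(P[3]-P[0])[::-1]),np.arctan2(*(P[1]-P[0])[::-1])-np.pi/2,np.arctan2(*(P[2]-P[3])[::-1])-np.pi/2]
print('centre',c,'yaw',np.round(a,3),[np.linalg.norm(P[i]-P[i-1]).round(4) for i in range(4)])
for n in ['square','small','oblong','large']:
    d=bot.spot_point(w,'recess_'+n);print(n,d and (ray(w,d[0]["position"],.01).round(4),d[0]["conf"]))
g=cv2.cvtColor(w["pixels"],cv2.COLOR_RGB2GRAY)
m=(g<35).astype(np.uint8);m[285:]=0
n,l,st,ce=cv2.connectedComponentsWithStats(m)
for i in range(1,n):
    if st[i,4]>1500:
        cn=cv2.findContours((l==i).astype(np.uint8),0,2)[0][0];r=cv2.minAreaRect(cn)
        print(st[i],ce[i].round(1),ray(w,r[0],.018).round(4))
```

```text
corners [[ 0.4621 -0.1171]
 [ 0.4494  0.1011]
 [ 0.6627  0.1128]
 [ 0.6801 -0.1031]]
centre [ 0.56358225 -0.00156062] yaw [0.055 0.064 0.059 0.08 ] [np.float64(0.2184), np.float64(0.2185), np.float64(0.2137), np.float64(0.2166)]
square (array([ 0.5145, -0.0597]), 0.61)
small (array([0.5099, 0.0506]), 0.88)
oblong (array([0.6191, 0.0593]), 0.9)
large (array([ 0.6318, -0.0539]), 0.92)
[ 242  102   67   79 3968] [278.8 141.4] [ 0.5148 -0.0551]
[ 354  117   64   65 3230] [385.3 148.6] [0.5088 0.0502]
[ 316  184  103  101 4338] [368.9 254.7] [0.5942 0.0451]
[ 244  212   63   73 2780] [276.1 248.3] [ 0.621  -0.0435]
```

Request:
carry_out(rows=[[[0.0015,0.025,0,0],[0.003,0.055,0,0],[0.005,0.085,0,0],[0.007,0.115,0,0],[0.009,0.145,0,0],[0.011,0.175,0,0],[0.013,0.205,0.01,0],[0.016,0.235,0.02,0],[0.018,0.26,0.03,0],[0.0185,0.2715,0.03,0],[0.0185,0.2715,0.03,0],[0.0185,0.2715,0.03,0]]])

```text
clock: 16.72
position: [0.5123, 0.2656, 0.205]
tool_rot: [-3.141, 0.0, -3.007]
force: [-0.0, 0.6, 0.1]
grip_width: 0.0499
finger_force: 0.0
```

```bash
cat > plate.py <<'E'
# usage: plate.py label : finds plate by wrist camera, fits black grip block top & plate
import sys
from h import *
lab=sys.argv[1]
s=bot.observe();w=bot.grab_frame('wrist')
print(np.round(s["position"],4),np.round(s["tool_rot"],4))
d=bot.spot_point(w,lab)
print('spot',[(np.round(x["position"],1),round(x["conf"],2),ray(w,x["position"],0).round(4)) for x in d[:2]])
d=bot.regions_of(w,lab)
if d:
    m=d[0]["region"];k=cv2.dilate(cv2.morphologyEx(m.astype(np.uint8),3,np.ones((3,3)) ),np.ones((5,5)))
    hs=m.astype(np.uint8);cn=max(cv2.findContours(hs,0,2)[0],key=cv2.contourArea)
    r=cv2.minAreaRect(cn);B=np.array([ray(w,p,.006) for p in cv2.boxPoints(r)]);e=max([B[1]-B[0],B[2]-B[1]],key=np.linalg.norm)
    print('plate',np.round(r[0],1),'c',B.mean(0).round(4),'sides',[np.linalg.norm(B[1]-B[0]).round(4),np.linalg.norm(B[2]-B[1]).round(4)],'longdir',np.arctan2(e[1],e[0])%np.pi)
    g=w["pixels"].max(2);b=((g<70)&(k>0)).astype(np.uint8);b=cv2.morphologyEx(b,cv2.MORPH_OPEN,np.ones((7,7)))
    cs=cv2.findContours(b,0,2)[0]
    if cs:
        cn=max(cs,key=cv2.contourArea);r=cv2.minAreaRect(cn);print('grip px',np.round(r[0],1),np.round(r[1],1),cv2.contourArea(cn))
        B=np.array([ray(w,p,.032) for p in cv2.boxPoints(r)]);e=max([B[1]-B[0],B[2]-B[1]],key=np.linalg.norm)
        print('grip top',B.mean(0).round(4),[np.linalg.norm(B[1]-B[0]).round(4),np.linalg.norm(B[2]-B[1]).round(4)],'longdir',np.arctan2(e[1],e[0])%np.pi)
x,y,ww,h=cv2.boundingRect(m.astype(np.uint8));x0,y0=max(0,x-10),max(0,y-10)
cv2.imwrite('pics/c_%s_%d.png'%(lab,w["shot"]),cv2.cvtColor(cv2.resize(w["pixels"][y0:y+h+10,x0:x+ww+10],None,fx=3,fy=3,interpolation=2),cv2.COLOR_RGB2BGR)); print(x0,y0,w["shot"])
E
python3 plate.py square_plate; ls pics
```

```text
[0.5123 0.2656 0.205 ] [-3.1412e+00  1.0000e-04 -3.0071e+00]
spot [(array([321. , 206.7]), 0.56, array([0.5154, 0.2632]))]
plate [322.3 203.2] c [0.5117 0.264 ] sides [np.float64(0.0709), np.float64(0.0698)] longdir 3.000660561443111
grip px [321.9 208.1] [24.9 42.3] 948.5
grip top [0.5097 0.2635] [np.float64(0.0375), np.float64(0.0213)] longdir 3.0101565156875094
268 149 16
c_square_plate_16.png
s3.png
s4.png
scene0.png
side0.png
w1.png
w2.png
w2c.png
w5.png
```

Request:
carry_out(rows=[[[0.0015,-0.0016,0.03,6],[0.0015,-0.0016,0.06,12],[0.0015,-0.0016,0.09,15.6],[0.0015,-0.0016,0.12,15.6],[0.0015,-0.0016,0.145,15.6],[0.0015,-0.0016,0.165,15.6],[0.0015,-0.0016,0.18,15.6],[0.0015,-0.0016,0.19,15.6],[0.0015,-0.0016,0.195,15.6],[0.0015,-0.0016,0.195,15.6]]])

```text
clock: 17.7
position: [0.5109, 0.2634, 0.0094]
tool_rot: [-3.141, -0.0, 3.003]
force: [-0.4, -0.3, 0.4]
grip_width: 0.0497
finger_force: 0.0
```

Request:
carry_out(rows=[[[0,0,0,0],[0,0,0,0],[0,0,0,0],[0,0,0,0],[0,0,0,0],[0,0,0,0]]], grip=0.015, grip_force=60)

```text
clock: 18.2
position: [0.5114, 0.2643, 0.011]
tool_rot: [3.141, 0.001, 3.003]
force: [-0.5, -0.7, 8.0]
grip_width: 0.0207
finger_force: 59.9
```

Request:
carry_out(rows=[[[0,0,-0.01,0],[0,0,-0.03,0],[0,0,-0.06,0],[0,0,-0.09,0],[0,0,-0.12,0],[0,0,-0.15,-3],[0,0,-0.17,-8],[0,0,-0.18,-11.7],[0,0,-0.18,-11.7],[0,0,-0.18,-11.7]]])

```text
clock: 19.03
position: [0.5109, 0.2639, 0.1906]
tool_rot: [3.141, 0.001, -3.078]
force: [0.0, 0.5, -2.5]
grip_width: 0.0208
finger_force: 58.9
```

```bash
python3 o.py
python3 - <<'E'
from h import *
print(tool([.5148,-.0605,.18]))
E
```

```text
{'qpos': array([-0.539,  0.489, -0.056,  1.776,  0.034,  0.877,  1.023]), 'position': array([0.511, 0.264, 0.191]), 'tool_rot': array([ 3.141e+00,  1.000e-03, -3.078e+00]), 'force': array([ 2.000e-03,  4.820e-01, -2.523e+00]), 'moment': array([ 0.038,  0.017, -0.052])}
[ 0.01670567 -0.32404381  0.01032376]
```

Request:
carry_out(rows=[[[0.001,-0.02,0,0],[0.002,-0.05,0,0],[0.004,-0.08,0,0],[0.006,-0.115,0,0],[0.008,-0.15,0,0],[0.01,-0.185,0,0],[0.012,-0.22,0,0],[0.014,-0.255,0,0],[0.016,-0.29,0,0],[0.0167,-0.315,0,0],[0.0167,-0.324,0,0],[0.0167,-0.324,0,0]]])

```text
clock: 20.03
position: [0.5148, -0.0628, 0.189]
tool_rot: [-3.141, -0.002, -3.081]
force: [-0.9, 0.5, -1.5]
grip_width: 0.0208
finger_force: 59.1
```

Request:
carry_out(rows=[[[0,0,0.03,0],[0,0,0.06,0],[0,0,0.09,0],[0,0,0.115,0],[0,0,0.13,0],[0,0,0.14,0],[0,0,0.14,0],[0,0,0.14,0]]])

```text
clock: 20.7
position: [0.5154, -0.0597, 0.0498]
tool_rot: [3.141, -0.001, -3.076]
force: [0.4, -0.0, -1.3]
grip_width: 0.0207
finger_force: 59.0
```

```bash
python3 o.py
python3 - <<'E'
from h import *
w=bot.grab_frame('wrist');save(w,'w6.png')
print(tool([.5148,-.0605,.03]))
E
```

```text
{'qpos': array([ 0.007,  0.634, -0.008,  2.007,  0.009,  0.501,  1.629]), 'position': array([ 0.515, -0.06 ,  0.05 ]), 'tool_rot': array([ 3.141e+00, -1.000e-03, -3.076e+00]), 'force': array([ 0.382, -0.045, -1.315]), 'moment': array([-0.032, -0.073,  0.017])}
[ 0.00113404 -0.00057722  0.02044053]
```

View pics/w6.png

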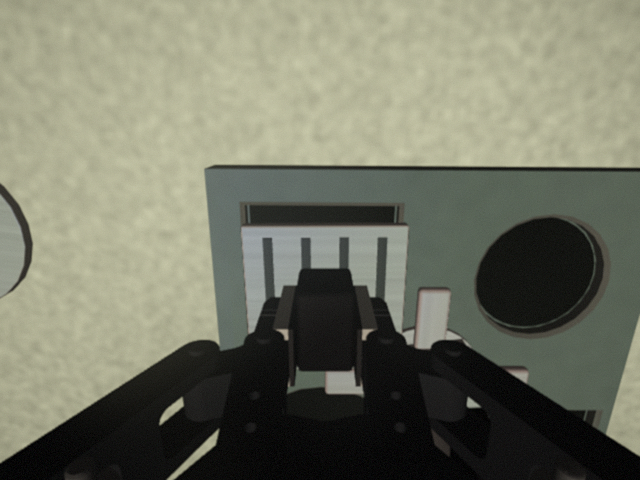

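The plate hovers over the recess: its rear edge runs from px (243,225) to (408,224) and the recess rim from (241,203) to (405,204), nearly parallel.

Run:
```python
from h import *
w=bot.grab_frame('wrist')
z=bot.observe()["position"][2]-.0105+.006
a=[ray(w,p,z) for p in [(243,226),(408,225)]];b=[ray(w,p,.018) for p in [(241,203),(405,204)]]
print('plate',a,'rim',b)
for q in (a,b): d=q[1]-q[0];print(np.linalg.norm(d),np.arctan2(d[1],d[0])-np.pi/2,(q[0]+q[1])/2)
m=(a[0]+a[1])/2-(b[0]+b[1])/2;yw=bot.observe()["tool_rot"][2];x=np.array([np.cos(yw),np.sin(yw)]);y=np.array([np.sin(yw),-np.cos(yw)])
print('plate minus rim mid in tool axes (want x -.0025, y 0)',m@x,m@y)
```

```text
plate [array([ 0.48380169, -0.09477554]), array([ 0.47888077, -0.02733069])] rim [array([ 0.48070831, -0.10166875]), array([ 0.47596087, -0.02307427])]
0.06762413638559765 0.07283299092282358 [ 0.48134123 -0.06105311]
0.07873773009100635 0.0603309583652889 [ 0.47833459 -0.06237151]
plate minus rim mid in tool axes (want x -.0025, y 0) -0.003086894309337756 0.0011176611805542905
```

Request:
carry_out(rows=[[[0,-0.001,0.005,0],[0,-0.001,0.01,0],[0,-0.001,0.015,0],[0,-0.001,0.019,0],[0,-0.001,0.022,0],[0,-0.001,0.025,0],[0,-0.001,0.028,0],[0,-0.001,0.03,0],[0,-0.001,0.03,0]]])

```text
clock: 21.55
position: [0.5155, -0.0613, 0.0209]
tool_rot: [-3.142, 0.0, -3.076]
force: [-11.6, 2.1, 34.0]
grip_width: 0.0209
finger_force: 63.8
```

Request:
carry_out(rows=[[[0,0,-0.001,0],[0,0,-0.001,0],[0,0,-0.001,0],[0,0,-0.001,0],[0,0,-0.02,0],[0,0,-0.05,0],[0,0,-0.08,0],[0,0,-0.11,0],[0,0,-0.14,0],[0,0,-0.17,0],[0,0,-0.18,0],[0,0,-0.18,0]]], grip=0.045)

```text
clock: 22.55
position: [0.5168, -0.0614, 0.2022]
tool_rot: [-3.141, 0.004, -3.076]
force: [0.7, -0.3, -0.4]
grip_width: 0.0449
finger_force: 0.0
```

```bash
python3 o.py
python3 - <<'E'
from h import *
w=bot.grab_frame('wrist');cv2.imwrite('pics/w7.png',cv2.cvtColor(w["pixels"][:300],cv2.COLOR_RGB2BGR))
E
```

```text
{'qpos': array([ 0.005,  0.391, -0.   ,  1.909,  0.   ,  0.838,  1.641]), 'position': array([ 0.517, -0.061,  0.202]), 'tool_rot': array([-3.141,  0.004, -3.076]), 'force': array([ 0.717, -0.262, -0.357]), 'moment': array([ 0.011, -0.015,  0.013])}
```

View pics/w7.png

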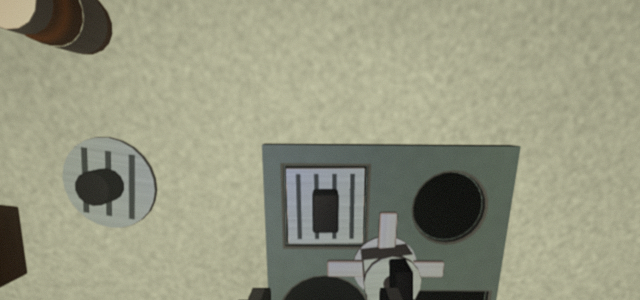

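Request:
carry_out(rows=[[[0.002,0.025,0,0],[0.006,0.065,0,0],[0.01,0.105,0,0],[0.014,0.145,0,0],[0.018,0.185,0,0],[0.022,0.225,0,0],[0.026,0.265,0,0],[0.03,0.305,0,0],[0.034,0.345,0,0],[0.038,0.385,0,0],[0.042,0.425,0,0],[0.044,0.45,0,0]]])

```text
clock: 23.6
position: [0.4397, 0.3886, 0.1979]
tool_rot: [-3.142, -0.002, -3.072]
force: [-0.1, 0.4, -0.6]
grip_width: 0.0451
finger_force: 0.0
```

Request:
carry_out(rows=[[[0.001,0.012,0,0],[0.001,0.012,0,0],[0.001,0.012,0,0]]])

```text
clock: 23.85
position: [0.44, 0.396, 0.1984]
tool_rot: [-3.14, -0.001, -3.075]
force: [1.1, -0.1, -0.5]
grip_width: 0.0449
finger_force: 0.0
```

```bash
python3 plate.py small_disc
```

```text
[0.44   0.396  0.1984] [-3.1399e+00 -1.5000e-03 -3.0752e+00]
spot []
plate [326. 204.] c [0.4376 0.3974] sides [np.float64(0.06), np.float64(0.0574)] longdir 0.04280444601779099
grip px [326.  209.5] [37. 32.] 973.5
grip top [0.4363 0.3973] [np.float64(0.0269), np.float64(0.0323)] longdir 0.08046402123898734
284 162 20
```

The square plate sits in its recess, in the upper left of the case. The small disc is located at (0.437, 0.3975).

Request:
carry_out(rows=[[[0.0027,0.0017,0.03,0],[0.0027,0.0017,0.06,0],[0.0027,0.0017,0.09,0],[0.0027,0.0017,0.12,0],[0.0027,0.0017,0.145,0],[0.0027,0.0017,0.165,0],[0.0027,0.0017,0.178,0],[0.0027,0.0017,0.185,0],[0.0027,0.0017,0.187,0],[0.0027,0.0017,0.187,0]]])

```text
clock: 24.83
position: [0.4378, 0.3981, 0.0132]
tool_rot: [3.141, 0.0, -3.076]
force: [0.4, 0.1, 0.5]
grip_width: 0.0447
finger_force: 0.0
```

Request:
carry_out(rows=[[[0,0,0,0],[0,0,0,0],[0,0,0,0],[0,0,0,0],[0,0,0,0]]], grip=0.02)

```text
clock: 25.25
position: [0.438, 0.3986, 0.0143]
tool_rot: [3.141, 0.001, -3.076]
force: [-1.2, -1.6, 5.8]
grip_width: 0.0276
finger_force: 58.7
```

Request:
carry_out(rows=[[[0,0,-0.01,0],[0,0,-0.03,0],[0,0,-0.06,0],[0,0,-0.09,0],[0,0,-0.12,0],[0,0,-0.15,0],[0,0,-0.17,0],[0,0,-0.18,0],[0,0,-0.18,0]]])

```text
clock: 26.0
position: [0.4382, 0.3989, 0.1958]
tool_rot: [3.139, 0.003, -3.076]
force: [-0.2, 0.2, -0.3]
grip_width: 0.0277
finger_force: 59.2
```

Request:
carry_out(rows=[[[-0.004,-0.025,0,0],[-0.009,-0.06,0,0],[-0.014,-0.1,0,0],[-0.019,-0.135,0,0],[-0.024,-0.17,0,0],[-0.029,-0.205,0,0],[-0.034,-0.24,0,0],[-0.039,-0.275,0,0],[-0.044,-0.31,0,0],[-0.048,-0.34,0,0],[-0.049,-0.35,0,0],[-0.049,-0.35,0,0]]])

```text
clock: 27.0
position: [0.5091, 0.0491, 0.1918]
tool_rot: [-3.14, -0.002, -3.08]
force: [-0.5, 0.5, -1.1]
grip_width: 0.0276
finger_force: 59.3
```

Request:
carry_out(rows=[[[0,0,0.03,0],[0,0,0.06,0],[0,0,0.09,0],[0,0,0.115,0],[0,0,0.13,0],[0,0,0.14,0],[0,0,0.14,0],[0,0,0.14,0]]])

```text
clock: 27.67
position: [0.5092, 0.0528, 0.0527]
tool_rot: [3.141, -0.001, -3.075]
force: [0.7, -0.0, 0.2]
grip_width: 0.0278
finger_force: 59.4
```

```bash
python3 o.py
python3 - <<'E'
from h import *
w=bot.grab_frame('wrist');save(w,'w8.png')
print(tool([.5085,.0515,.0205]))
for n,z in (('recess_small',.01),('small_disc',.04)):
  print(n,[(np.round(d["position"]),round(d["conf"],2),np.round(ray(w,d["position"],z),4)) for d in bot.spot_point(w,n)[:2]])
E
```

```text
{'qpos': array([-0.189,  0.621, -0.04 ,  2.023,  0.048,  0.499,  1.374]), 'position': array([0.509, 0.053, 0.053]), 'tool_rot': array([ 3.141e+00, -1.000e-03, -3.075e+00]), 'force': array([ 0.702, -0.047,  0.199]), 'moment': array([-0.013, -0.003,  0.061])}
[ 0.00119523 -0.00116846  0.03286898]
recess_small []
small_disc [(array([321., 292.]), 0.64, array([0.5089, 0.052 ]))]
```

View pics/w8.png

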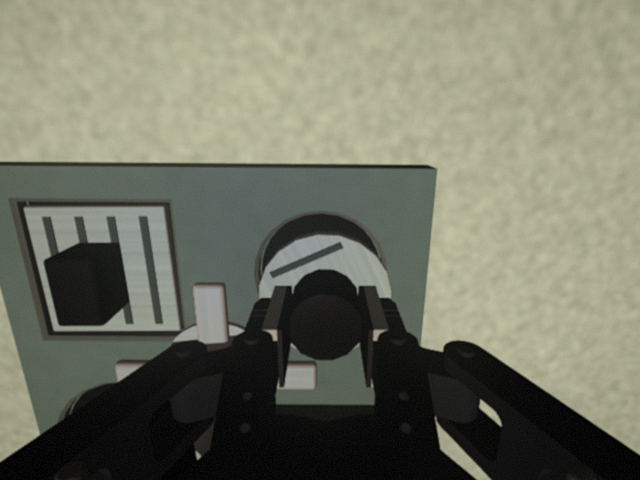

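The held disc, with edge top at px (323,235), lies nearly concentric with the recess rim, whose top is at (321,212) and sides at 256 and 387.

Run:
```python
from h import *
w=bot.grab_frame('wrist')
r=[ray(w,p,.018) for p in [(321,211),(256,270),(387,265)]];d=[ray(w,p,.0445) for p in [(323,234),(259,285),(390,285)]]
print(r,d)
e=r[0]-d[0];print('rim top minus disc top',e,'expect -.0025.. x', 'lat', (r[1]+r[2])/2-(d[1]+d[2])/2, r[2]-r[1],d[2]-d[1])
```

```text
[array([0.47699542, 0.04927144]), array([0.51046211, 0.01773059]), array([0.50319822, 0.0849947 ])] [array([0.48067687, 0.05061069]), array([0.50629657, 0.0236887 ]), array([0.5024122 , 0.08197231])]
rim top minus disc top [-0.00368145 -0.00133924] expect -.0025.. x lat [ 0.00247578 -0.00146786] [-0.00726388  0.06726411] [-0.00388437  0.05828361]
```

Request:
carry_out(rows=[[[0.0005,-0.0012,0.005,0],[0.0005,-0.0012,0.01,0],[0.0005,-0.0012,0.015,0],[0.0005,-0.0012,0.019,0],[0.0005,-0.0012,0.022,0],[0.0005,-0.0012,0.025,0],[0.0005,-0.0012,0.027,0],[0.0005,-0.0012,0.0285,0],[0.0005,-0.0012,0.0285,0]]])

```text
clock: 28.62
position: [0.5089, 0.051, 0.0243]
tool_rot: [-3.142, -0.0, -3.076]
force: [0.3, -0.1, -0.8]
grip_width: 0.0278
finger_force: 59.4
```

Request:
carry_out(rows=[[[0,0,0.0007,0],[0,0,0.0014,0],[0,0,0.0014,0]]])

```text
clock: 28.87
position: [0.509, 0.051, 0.0241]
tool_rot: [-3.142, 0.0, -3.076]
force: [-8.9, -0.7, 32.6]
grip_width: 0.0278
finger_force: 62.9
```

Request:
carry_out(rows=[[[0,0,-0.0012,0],[0,0,-0.0012,0],[0,0,-0.0012,0],[0,0,-0.0012,0],[0,0,-0.02,0],[0,0,-0.05,0],[0,0,-0.08,0],[0,0,-0.11,0],[0,0,-0.14,0],[0,0,-0.17,0],[0,0,-0.18,0],[0,0,-0.18,0]]], grip=0.048)

```text
clock: 29.87
position: [0.5101, 0.0512, 0.2053]
tool_rot: [3.141, 0.004, -3.076]
force: [0.4, -0.5, 0.3]
grip_width: 0.0481
finger_force: 0.0
```

Request:
carry_out(rows=[[[0.001,-0.025,0,0],[0.002,-0.06,0,0],[0.004,-0.095,0,0],[0.006,-0.13,0,0],[0.008,-0.165,0,0],[0.01,-0.2,0,0],[0.012,-0.235,0,0],[0.013,-0.27,0,0],[0.0137,-0.3,0,0],[0.0137,-0.313,0,0],[0.0137,-0.313,0,0],[0.0137,-0.313,0,0]]])

```text
clock: 30.87
position: [0.5155, -0.2621, 0.2016]
tool_rot: [3.141, -0.002, -3.077]
force: [0.4, 1.1, 0.5]
grip_width: 0.048
finger_force: 0.0
```

```bash
python3 plate.py large_disc
python3 - <<'E'
from h import *
f=bot.grab_frame('side')
for n in ['small_disc','square_plate','oblong_plate']:
    print(n,[(np.round(d["position"]),round(d["conf"],2),np.round(ray(f,d["position"],0.01),3)) for d in bot.spot_point(f,n)[:2]])
E
```

```text
[ 0.5155 -0.2621  0.2016] [ 3.1407e+00 -1.5000e-03 -3.0765e+00]
spot [(array([329.7, 199.2]), 0.94, array([ 0.5095, -0.2568]))]
plate [326.5 199.5] c [ 0.5102 -0.2598] sides [np.float64(0.0797), np.float64(0.0799)] longdir 0.8680142600968068
grip px [327.  204.5] [35. 32.] 914.0
grip top [ 0.508  -0.2597] [np.float64(0.0271), np.float64(0.0306)] longdir 0.0799609683502572
272 145 23
small_disc [(array([322., 265.]), 0.95, array([0.508, 0.052]))]
square_plate [(array([326., 228.]), 0.79, array([ 0.519, -0.068]))]
oblong_plate [(array([374., 156.]), 0.89, array([ 0.436, -0.4  ])), (array([282., 227.]), 0.4, array([ 0.622, -0.048]))]
```

Request:
carry_out(rows=[[[0.003,0.0015,0.02,0],[0.0063,0.003,0.05,0],[0.0063,0.003,0.08,0],[0.0063,0.003,0.11,0],[0.0063,0.003,0.14,0],[0.0063,0.003,0.165,0],[0.0063,0.003,0.178,0],[0.0063,0.003,0.186,0],[0.0063,0.003,0.188,0],[0.0063,0.003,0.188,0]]])

```text
clock: 32.05
position: [0.5098, -0.2598, 0.0154]
tool_rot: [-3.141, 0.0, -3.076]
force: [0.6, 0.4, 0.5]
grip_width: 0.0482
finger_force: 0.0
```

Request:
carry_out(rows=[[[0,0,0,0],[0,0,0,0],[0,0,0,0],[0,0,0,0],[0,0,0,0]]], grip=0.02)

```text
clock: 32.47
position: [0.5102, -0.26, 0.0165]
tool_rot: [-3.141, 0.002, -3.076]
force: [-2.7, 1.1, 9.2]
grip_width: 0.0276
finger_force: 58.4
```

Request:
carry_out(rows=[[[0,0,-0.01,0],[0,0,-0.03,0],[0,0,-0.06,0],[0,0,-0.09,0],[0,0,-0.12,0],[0,0,-0.15,0],[0,0,-0.17,0],[0,0,-0.18,0],[0,0,-0.18,0]]])

```text
clock: 33.22
position: [0.5103, -0.2601, 0.1977]
tool_rot: [-3.14, 0.004, -3.076]
force: [0.6, 0.5, -2.2]
grip_width: 0.0275
finger_force: 59.3
```

Request:
carry_out(rows=[[[-0.012,0.018,0,0],[-0.03,0.045,0,0],[-0.05,0.075,0,0],[-0.07,0.105,0,0],[-0.09,0.135,0,0],[-0.11,0.163,0,0],[-0.125,0.185,0,0],[-0.133,0.197,0,0],[-0.133,0.197,0,0],[-0.133,0.197,0,0]]])

```text
clock: 34.05
position: [0.6286, -0.0542, 0.1936]
tool_rot: [-3.141, -0.002, -3.075]
force: [-0.6, -0.8, -0.5]
grip_width: 0.0274
finger_force: 59.4
```

Request:
carry_out(rows=[[[0,0,0.03,0],[0,0,0.06,0],[0,0,0.09,0],[0,0,0.115,0],[0,0,0.13,0],[0,0,0.14,0],[0,0,0.14,0],[0,0,0.14,0]]])

```text
clock: 34.72
position: [0.6289, -0.0553, 0.0551]
tool_rot: [-3.141, -0.0, -3.077]
force: [0.6, 0.3, -1.2]
grip_width: 0.0277
finger_force: 59.4
```

```bash
python3 o.py
python3 - <<'E'
from h import *
w=bot.grab_frame('wrist');save(w,'w9.png')
print(tool([.629,-.0542,.0243]))
for n,z in (('recess_large',.01),('large_disc',.04)):
  print(n,[(np.round(d["position"]),round(d["conf"],2),np.round(ray(w,d["position"],z),4)) for d in bot.spot_point(w,n)[:2]])
E
```

```text
{'qpos': array([-0.006,  0.75 ,  0.   ,  1.702,  0.   ,  0.689,  1.629]), 'position': array([ 0.629, -0.055,  0.055]), 'tool_rot': array([-3.141, -0.   , -3.077]), 'force': array([ 0.638,  0.331, -1.169]), 'moment': array([-0.014,  0.013,  0.006])}
[0.00045991 0.00088075 0.03149739]
recess_large []
large_disc [(array([327., 288.]), 0.88, array([ 0.6274, -0.0537]))]
```

View pics/w9.png

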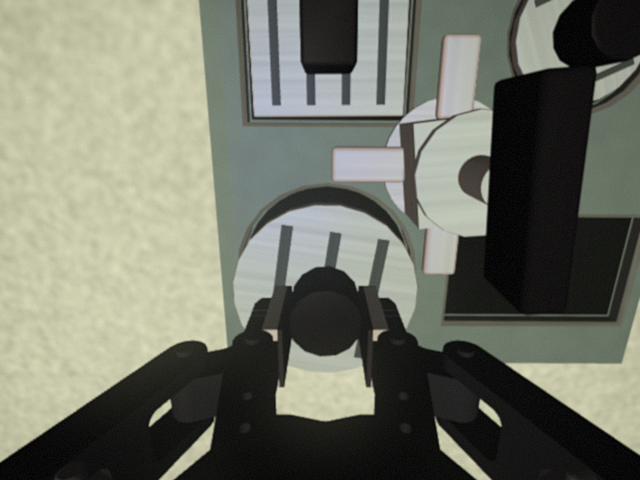

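The large disc spans px 234 to 418 with its top at row 205. The rim spans 238 to 415 with its top at row 186, so the two look concentric.

Run:
```python
from h import *
w=bot.grab_frame('wrist')
zt=bot.observe()["position"][2]-.0165+.006;print(zt)
r=[ray(w,p,.018) for p in [(327,186),(238,260),(415,260)]];d=[ray(w,p,zt) for p in [(325,205),(234,285),(418,285)]]
print(r,d);print('rim-disc top',r[0]-d[0],'lat',(r[1]+r[2])/2-(d[1]+d[2])/2)
```

```text
0.04560762771915113
[array([ 0.58470114, -0.05576009]), array([ 0.62632869, -0.09927429]), array([ 0.62023788, -0.00751933])] [array([ 0.58812553, -0.05652368]), array([ 0.62747831, -0.09491733]), array([ 0.62199674, -0.01236613])]
rim-disc top [-0.0034244   0.00076359] lat [-0.00145424  0.00024492]
```

Request:
carry_out(rows=[[[0.0004,0.0008,0.005,0],[0.0004,0.0008,0.01,0],[0.0004,0.0008,0.015,0],[0.0004,0.0008,0.019,0],[0.0004,0.0008,0.022,0],[0.0004,0.0008,0.025,0],[0.0004,0.0008,0.027,0],[0.0004,0.0008,0.0287,0],[0.0004,0.0008,0.03,0],[0.0004,0.0008,0.03,0]]])

```text
clock: 35.75
position: [0.6287, -0.0535, 0.0265]
tool_rot: [3.142, 0.0, -3.076]
force: [-12.4, 1.6, 27.6]
grip_width: 0.0275
finger_force: 62.8
```

Request:
carry_out(rows=[[[0,0,-0.0012,0],[0,0,-0.0012,0],[0,0,-0.0012,0],[0,0,-0.0012,0],[0,0,-0.02,0],[0,0,-0.05,0],[0,0,-0.08,0],[0,0,-0.11,0],[0,0,-0.14,0],[0,0,-0.17,0],[0,0,-0.175,0],[0,0,-0.175,0]]], grip=0.048)

```text
clock: 36.75
position: [0.6297, -0.0536, 0.202]
tool_rot: [-3.141, 0.004, -3.076]
force: [-0.2, 0.0, -0.5]
grip_width: 0.048
finger_force: 0.0
```

Request:
carry_out(rows=[[[0.015,-0.024,0,0],[0.035,-0.055,0,0],[0.055,-0.087,0,0],[0.075,-0.12,0,0],[0.095,-0.15,0,0],[0.115,-0.182,0,0],[0.136,-0.214,0,0],[0.157,-0.246,0,0],[0.178,-0.278,0,0],[0.199,-0.31,0,0],[0.214,-0.333,0,0],[0.2186,-0.34,0,0]]])

```text
clock: 37.75
position: [0.4292, -0.4112, 0.1985]
tool_rot: [-3.141, -0.003, -3.081]
force: [0.0, -1.0, 0.8]
grip_width: 0.0479
finger_force: 0.0
```

Request:
carry_out(rows=[[[0,0,0,0],[0,0,0,0],[0,0,0,0]]])

```text
clock: 38.0
position: [0.4337, -0.4058, 0.1992]
tool_rot: [3.14, -0.0, -3.074]
force: [0.0, 0.6, -0.4]
grip_width: 0.0482
finger_force: 0.0
```

```bash
python3 plate.py oblong_plate
```

```text
[ 0.4337 -0.4058  0.1992] [ 3.1404e+00 -4.0000e-04 -3.0741e+00]
spot [(array([326.6, 215.9]), 0.97, array([ 0.4437, -0.4023]))]
plate [324.9 211.1] c [ 0.4393 -0.4039] sides [np.float64(0.0546), np.float64(0.0902)] longdir 0.46849750556485975
grip px [325.3 216.5] [44.2 26.2] 1006.5
grip top [ 0.4366 -0.4041] [np.float64(0.0222), np.float64(0.0388)] longdir 0.4484937423231284
270 147 27
```

Request:
carry_out(rows=[[[-0.0039,0.0015,0,7],[-0.0039,0.0015,0,14],[-0.0039,0.0015,0,21],[-0.0039,0.0015,0,28],[-0.0039,0.0015,0,35],[-0.0039,0.0015,0,42],[-0.0039,0.0015,0,49],[-0.0039,0.0015,0,56],[-0.0039,0.0015,0,63],[-0.0039,0.0015,0,70],[-0.0039,0.0015,0,77],[-0.0039,0.0015,0,80]]])

```text
clock: 39.15
position: [0.4375, -0.4047, 0.1999]
tool_rot: [3.141, -0.0, 1.805]
force: [-0.2, 0.5, 0.2]
grip_width: 0.048
finger_force: 0.0
```

Request:
carry_out(rows=[[[0,0,0,7],[0,0,0,14],[0,0,0,21],[0,0,0,28],[0,0,0,35],[0,0,0,42],[0,0,0,49],[0,0,0,56],[0,0,0,63],[0,0,0,70],[0,0,0,77.5],[0,0,0,77.5]]])

```text
clock: 40.15
position: [0.4374, -0.4046, 0.1997]
tool_rot: [-3.141, 0.0, 0.454]
force: [0.4, 0.1, -0.1]
grip_width: 0.0484
finger_force: 0.0
```

```bash
python3 o.py; python3 plate.py oblong_plate; python3 -c "
from h import *
print(tool([.4375,-.404,.014]))"
```

```text
{'qpos': array([ 0.14 ,  0.641,  0.78 ,  1.739, -0.529,  0.984,  0.006]), 'position': array([ 0.437, -0.405,  0.2  ]), 'tool_rot': array([-3.141,  0.   ,  0.454]), 'force': array([ 0.416,  0.09 , -0.119]), 'moment': array([ 0.012, -0.02 ,  0.015])}
[ 0.4374 -0.4046  0.1997] [-3.1414e+00  4.0000e-04  4.5370e-01]
spot [(array([328.9, 203.3]), 0.76, array([ 0.4395, -0.4069]))]
plate [326.  201.5] c [ 0.4394 -0.4039] sides [np.float64(0.0532), np.float64(0.0892)] longdir 0.47888140885452435
grip px [326. 207.] [42. 24.] 997.5
grip top [ 0.4413 -0.4029] [np.float64(0.0201), np.float64(0.0367)] longdir 0.46469803774858365
286 144 28
[ 0.00078689 -0.0007204   0.1858225 ]
```

Request:
carry_out(rows=[[[0.002,0,0.03,-0.8],[0.002,0,0.06,-0.8],[0.002,0,0.09,-0.8],[0.002,0,0.12,-0.8],[0.002,0,0.145,-0.8],[0.002,0,0.165,-0.8],[0.002,0,0.178,-0.8],[0.002,0,0.184,-0.8],[0.002,0,0.187,-0.8],[0.002,0,0.187,-0.8]]])

```text
clock: 41.13
position: [0.4388, -0.4048, 0.0132]
tool_rot: [3.141, -0.0, 0.474]
force: [-0.0, -0.1, 0.2]
grip_width: 0.0477
finger_force: 0.0
```

Request:
carry_out(rows=[[[0,0,0,0],[0,0,0,0],[0,0,0,0],[0,0,0,0],[0,0,0,0],[0,0,0,0]]], grip=0.015)

```text
clock: 41.63
position: [0.4392, -0.405, 0.0142]
tool_rot: [3.14, -0.001, 0.473]
force: [-1.5, 0.5, 9.4]
grip_width: 0.0209
finger_force: 59.5
```

Request:
carry_out(rows=[[[0,0,-0.01,0],[0,0,-0.03,0],[0,0,-0.06,0],[0,0,-0.09,0],[0,0,-0.12,0],[0,0,-0.15,0],[0,0,-0.175,5],[0,0,-0.18,11],[0,0,-0.18,17],[0,0,-0.18,23],[0,0,-0.18,23.1],[0,0,-0.18,23.1]]])

```text
clock: 42.63
position: [0.4386, -0.4044, 0.1934]
tool_rot: [3.141, 0.0, 0.073]
force: [0.6, 0.5, -2.1]
grip_width: 0.0208
finger_force: 58.6
```

```bash
python3 o.py; python3 -c "
from h import *
print(tool([.6216,.059,.19]))"
```

```text
{'qpos': array([ 0.088,  0.692,  0.878,  1.746, -0.62 ,  1.005, -0.297]), 'position': array([ 0.439, -0.404,  0.193]), 'tool_rot': array([3.141, 0.   , 0.073]), 'force': array([ 0.592,  0.465, -2.086]), 'moment': array([-0.005, -0.006,  0.024])}
[ 0.21619905 -0.44883722  0.00326449]
```

Request:
carry_out(rows=[[[0.01,-0.022,0,0],[0.026,-0.055,0,0],[0.043,-0.09,0,0],[0.06,-0.125,0,0],[0.077,-0.16,0,0],[0.094,-0.195,0,0],[0.111,-0.23,0,0],[0.128,-0.265,0,0],[0.145,-0.3,0,0],[0.162,-0.335,0,0],[0.179,-0.37,0,0],[0.196,-0.405,0,0]]])

```text
clock: 43.63
position: [0.6063, 0.0151, 0.1933]
tool_rot: [-3.141, -0.0, 0.074]
force: [1.1, -0.9, -1.7]
grip_width: 0.0209
finger_force: 58.8
```

Request:
carry_out(rows=[[[0.01,-0.022,0,0],[0.018,-0.038,0,0],[0.02,-0.044,0,0],[0.02,-0.044,0.02,0],[0.02,-0.044,0.05,0],[0.02,-0.044,0.08,0],[0.02,-0.044,0.105,0],[0.02,-0.044,0.125,0],[0.02,-0.044,0.138,0],[0.02,-0.044,0.138,0],[0.02,-0.044,0.138,0]]])

```text
clock: 44.55
position: [0.623, 0.0577, 0.0554]
tool_rot: [3.141, 0.0, 0.07]
force: [-0.3, -0.9, -1.1]
grip_width: 0.0204
finger_force: 58.8
```

```bash
python3 o.py
python3 - <<'E'
from h import *
w=bot.grab_frame('wrist');save(w,'w10.png')
print(tool([.6216,.059,.0242]))
for n,z in (('recess_oblong',.01),('oblong_plate',.04)):
  print(n,[(np.round(d["position"]),round(d["conf"],2),np.round(ray(w,d["position"],z),4)) for d in bot.spot_point(w,n)[:2]])
E
```

```text
{'qpos': array([-0.668,  0.922,  0.784,  1.745, -0.847,  0.849, -0.985]), 'position': array([0.623, 0.058, 0.055]), 'tool_rot': array([3.141, 0.   , 0.07 ]), 'force': array([-0.26 , -0.878, -1.066]), 'moment': array([ 0.034, -0.055, -0.027])}
[-0.0018041  -0.00127305  0.03191325]
recess_oblong []
oblong_plate [(array([324., 291.]), 0.82, array([0.6212, 0.0586]))]
```

View pics/w10.png

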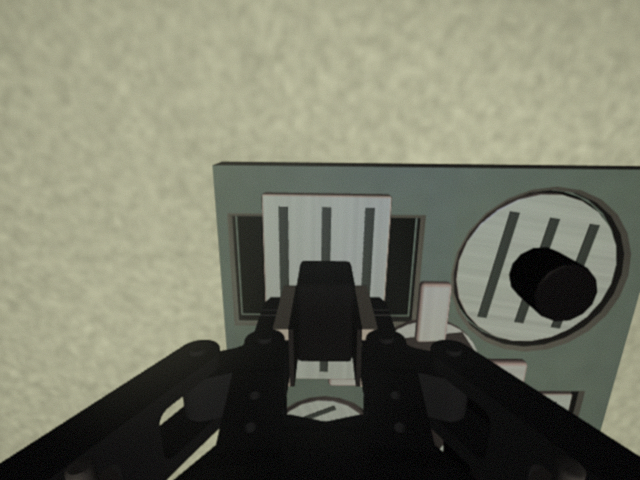

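The view shows the oblong recess lying lengthwise across the image (px 232 to 425), so its long side runs along world y. The plate must turn by 90°, so I'll raise it, turn it, and come down again.

Request:
carry_out(rows=[[[0,0,-0.03,0],[0,0,-0.06,0],[0,0,-0.085,0],[0,0,-0.095,-7],[0,0,-0.095,-14],[0,0,-0.095,-21],[0,0,-0.095,-28],[0,0,-0.095,-35],[0,0,-0.095,-42],[0,0,-0.095,-49],[0,0,-0.095,-56],[0,0,-0.095,-60]]])

```text
clock: 45.7
position: [0.6232, 0.0581, 0.1512]
tool_rot: [3.14, -0.001, 1.124]
force: [-1.2, -0.9, -2.1]
grip_width: 0.021
finger_force: 59.0
```

Request:
carry_out(rows=[[[0,0,0,-7],[0,0,0,-14],[0,0,0,-21],[0,0,0,-28],[0,0,0,-29.7],[0,0,0.02,-29.7],[0,0,0.045,-29.7],[0,0,0.07,-29.7],[0,0,0.085,-29.7],[0,0,0.095,-29.7],[0,0,0.095,-29.7],[0,0,0.095,-29.7]]])

```text
clock: 46.7
position: [0.6232, 0.0581, 0.0555]
tool_rot: [3.141, 0.0, 1.634]
force: [-0.3, -0.6, -0.8]
grip_width: 0.0204
finger_force: 58.9
```

```bash
python3 o.py
python3 - <<'E'
from h import *
w=bot.grab_frame('wrist');save(w,'w11.png')
print(tool([.6216,.059,.0242]))
for n,z in (('recess_oblong',.01),('oblong_plate',.04)):
  print(n,[(np.round(d["position"]),round(d["conf"],2),np.round(ray(w,d["position"],z),4)) for d in bot.spot_point(w,n)[:2]])
E
```

```text
{'qpos': array([-0.458,  0.794,  0.415,  1.734, -0.456,  0.71 ,  0.261]), 'position': array([0.623, 0.058, 0.056]), 'tool_rot': array([3.141, 0.   , 1.634]), 'force': array([-0.336, -0.561, -0.836]), 'moment': array([ 0.012, -0.04 , -0.002])}
[ 0.00091704 -0.00194525  0.03185348]
recess_oblong []
oblong_plate [(array([327., 288.]), 0.84, array([0.6235, 0.0592]))]
```

View pics/w11.png

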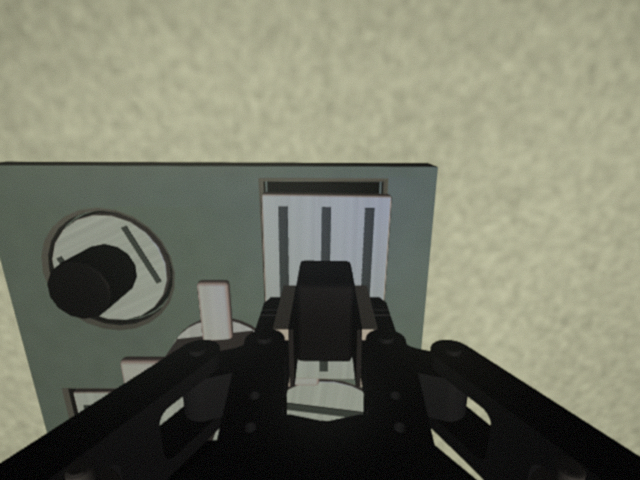

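The plate's far edge runs from px (262,195) to (391,195) and the rim from (261,179) to (389,179), now parallel and lengthwise.

Run:
```python
from h import *
w=bot.grab_frame('wrist')
s=bot.observe();zt=s["position"][2]-.0142+.006
a=[ray(w,p,zt) for p in [(262,195),(391,195)]];b=[ray(w,p,.018) for p in [(261,179),(389,179)]]
for q in (a,b): d=q[1]-q[0];print(np.linalg.norm(d),np.arctan2(d[1],d[0]),(q[0]+q[1])/2)
m=(a[0]+a[1])/2-(b[0]+b[1])/2;yw=s["tool_rot"][2];x=np.array([np.cos(yw),np.sin(yw)]);y=np.array([np.sin(yw),-np.cos(yw)])
print('plate minus rim mid, tool axes',m@x,m@y)
```

```text
0.05304340407257688 0.06396151052507494 [0.6207714  0.10476997]
0.06226559210315576 0.06404876239975596 [0.62009821 0.10688488]
plate minus rim mid, tool axes -0.002153557596317712 0.0005368373978018361
```

Request:
carry_out(rows=[[[-0.0005,-0.0009,0.005,0],[-0.0005,-0.0009,0.01,0],[-0.0005,-0.0009,0.015,0],[-0.0005,-0.0009,0.019,0],[-0.0005,-0.0009,0.022,0],[-0.0005,-0.0009,0.025,0],[-0.0005,-0.0009,0.028,0],[-0.0005,-0.0009,0.03,0],[-0.0005,-0.0009,0.0315,0],[-0.0005,-0.0009,0.0325,0],[-0.0005,-0.0009,0.0325,0]]])

```text
clock: 47.82
position: [0.622, 0.0577, 0.0241]
tool_rot: [3.142, -0.001, 1.635]
force: [-12.9, 0.3, 33.0]
grip_width: 0.0201
finger_force: 63.3
```

Request:
carry_out(rows=[[[0,0,-0.0015,0],[0,0,-0.0015,0],[0,0,-0.0015,0],[0,0,-0.0015,0],[0,0,-0.02,0],[0,0,-0.05,0],[0,0,-0.08,0],[0,0,-0.11,0],[0,0,-0.14,0],[0,0,-0.17,0],[0,0,-0.195,0],[0,0,-0.2,0]]], grip=0.045)

```text
clock: 48.82
position: [0.6235, 0.0576, 0.2265]
tool_rot: [3.137, -0.001, 1.635]
force: [0.8, -0.2, 0.2]
grip_width: 0.0452
finger_force: 0.0
```

Request:
carry_out(rows=[[[-0.006,-0.006,0,-7],[-0.012,-0.013,0,-14],[-0.02,-0.021,0,-21],[-0.028,-0.03,0,-28],[-0.036,-0.039,0,-35],[-0.045,-0.048,0,-42],[-0.055,-0.0587,0,-49],[-0.055,-0.0587,0,-56],[-0.055,-0.0587,0,-63],[-0.055,-0.0587,0,-70],[-0.055,-0.0587,0,-77],[-0.055,-0.0587,0,-80]]])

```text
clock: 49.82
position: [0.5668, -0.001, 0.2219]
tool_rot: [3.142, -0.0, 3.039]
force: [0.1, -0.1, 0.5]
grip_width: 0.0451
finger_force: 0.0
```

Request:
carry_out(rows=[[[0,0,0,-5],[0,0,0,-10],[0,0,0,-13.8],[0,0,0,-13.8],[0,0,0,-13.8]]])

```text
clock: 50.23
position: [0.5669, -0.001, 0.222]
tool_rot: [3.141, -0.0, -3.014]
force: [0.3, -0.3, -0.3]
grip_width: 0.0451
finger_force: 0.0
```

```bash
python3 o.py
cat > bar.py <<'E'
from h import *
s=bot.observe();w=bot.grab_frame('wrist');g=w["pixels"].max(2);ZT=.106
u=proj(w,[.5668,-.001,ZT]);print('pred',u)
d=bot.regions_of(w,'key')
m=d[0]["region"] if d else np.ones(g.shape,bool)
print('conf',d and d[0]["conf"],'px',d and d[0]["position"])
b=((g<60)&cv2.dilate(m.astype(np.uint8),np.ones((5,5))).astype(bool)).astype(np.uint8)
n,l,st,ce=cv2.connectedComponentsWithStats(b);k=1+np.argmax(st[1:,4])
cn=max(cv2.findContours((l==k).astype(np.uint8),0,2)[0],key=cv2.contourArea);r=cv2.minAreaRect(cn);print(r)
B=np.array([ray(w,p,ZT) for p in cv2.boxPoints(r)]);e=max([B[1]-B[0],B[2]-B[1]],key=np.linalg.norm)
print(B.mean(0),np.linalg.norm(B[1]-B[0]),np.linalg.norm(B[2]-B[1]),np.arctan2(e[1],e[0])%np.pi)
for n,z in {'square_plate':.01,'small_disc':.01,'large_disc':.01,'oblong_plate':.01}.items():
    print(n,[(round(x["conf"],2),ray(w,x["position"],z).round(4)) for x in bot.spot_point(w,n)[:1]])
E
python3 bar.py
```

```text
{'qpos': array([-0.201,  0.443,  0.135,  1.772, -0.072,  0.932,  1.663]), 'position': array([ 0.567, -0.001,  0.222]), 'tool_rot': array([ 3.141, -0.   , -3.014]), 'force': array([ 0.278, -0.302, -0.258]), 'moment': array([-0.059, -0.001,  0.024])}
pred [323.55256607 229.97854319]
conf 0.97 px [325.8, 221.2]
((321.0425720214844, 229.6165008544922), (27.871267318725586, 89.991943359375), 2.759107828140259)
[ 0.56800993 -0.00273386] 0.06795530347250736 0.01948143796492219 0.06854407361665871
square_plate [(0.62, array([ 0.517 , -0.0622]))]
small_disc [(0.67, array([ 0.6286, -0.0527]))]
large_disc [(0.57, array([ 0.6251, -0.0499]))]
oblong_plate [(0.58, array([0.6274, 0.0573]))]
```

Request:
carry_out(rows=[[[0,0,0.03,0],[0,0,0.06,0],[0,0,0.085,0],[0,0,0.105,0],[0,0,0.12,0],[0,0,0.132,0],[0,0,0.14,0],[0,0,0.145,0],[0,0,0.1468,0],[0,0,0.1468,0]]])

```text
clock: 51.37
position: [0.5672, -0.0009, 0.0758]
tool_rot: [-3.142, 0.0, -3.011]
force: [-0.0, -0.2, 0.4]
grip_width: 0.045
finger_force: 0.0
```

Request:
carry_out(rows=[[[0,0,0,0],[0,0,0,0],[0,0,0,0],[0,0,0,0],[0,0,0,0],[0,0,0,0]]], grip=0.005, grip_force=80)

```text
clock: 51.87
position: [0.5674, -0.0009, 0.0763]
tool_rot: [-3.142, 0.001, -3.011]
force: [-0.1, 0.0, 7.2]
grip_width: 0.0118
finger_force: 78.0
```

Request:
carry_out(rows=[[[0,0,0,3],[0,0,0,7],[0,0,0,11],[0,0,0,15],[0,0,0,19],[0,0,0,23],[0,0,0,27],[0,0,0,30],[0,0,0,30]]])

```text
clock: 52.62
position: [0.5674, -0.0006, 0.0763]
tool_rot: [3.141, 0.001, 2.745]
force: [-2.2, 0.4, 7.2]
grip_width: 0.0119
finger_force: 78.4
```

```bash
python3 o.py
```

```text
{'qpos': array([-0.273,  0.66 ,  0.241,  1.882, -0.252,  0.628,  1.298]), 'position': array([ 0.567, -0.001,  0.076]), 'tool_rot': array([3.141e+00, 1.000e-03, 2.745e+00]), 'force': array([-2.198,  0.448,  7.188]), 'moment': array([ 0.136,  0.299, -0.075])}
```

Request:
carry_out(rows=[[[0,0,0,3.5],[0,0,0,7],[0,0,0,10.5],[0,0,0,14],[0,0,0,17.5],[0,0,0,21],[0,0,0,24.5],[0,0,0,28],[0,0,0,31.5],[0,0,0,34],[0,0,0,34]]])

```text
clock: 53.53
position: [0.5679, 0.0002, 0.0763]
tool_rot: [3.139, 0.0, 2.153]
force: [1.6, 6.1, 6.3]
grip_width: 0.0119
finger_force: 78.3
```

```bash
python3 o.py
```

```text
{'qpos': array([-0.382,  0.687,  0.4  ,  1.887, -0.422,  0.649,  0.859]), 'position': array([0.568, 0.   , 0.076]), 'tool_rot': array([3.139, 0.   , 2.153]), 'force': array([1.624, 6.094, 6.322]), 'moment': array([ 1.031, -0.337,  0.033])}
```

Request:
carry_out(rows=[[[0,0,0,1],[0,0,0,2],[0,0,0,3],[0,0,0,4],[0,0,0,4]]])

```text
clock: 53.95
position: [0.5681, 0.0002, 0.0764]
tool_rot: [3.139, 0.0, 2.086]
force: [2.6, 5.2, 5.6]
grip_width: 0.0117
finger_force: 78.2
```

```bash
python3 o.py
```

```text
{'qpos': array([-0.394,  0.691,  0.417,  1.887, -0.442,  0.652,  0.809]), 'position': array([0.568, 0.   , 0.076]), 'tool_rot': array([3.139, 0.   , 2.086]), 'force': array([2.553, 5.202, 5.617]), 'moment': array([ 1.218, -0.604,  0.145])}
```

Request:
carry_out(rows=[[[0,0,0,1],[0,0,0,2],[0,0,0,3],[0,0,0,3]]])

```text
clock: 54.28
position: [0.5682, 0.0002, 0.0764]
tool_rot: [3.139, -0.0, 2.033]
force: [2.3, 4.9, 4.9]
grip_width: 0.0112
finger_force: 78.2
```

```bash
python3 o.py
```

```text
{'qpos': array([-0.403,  0.694,  0.431,  1.888, -0.457,  0.655,  0.77 ]), 'position': array([0.568, 0.   , 0.076]), 'tool_rot': array([ 3.139, -0.   ,  2.033]), 'force': array([2.328, 4.897, 4.894]), 'moment': array([ 1.228, -0.788,  0.115])}
```

Request:
carry_out(rows=[[[0,0,0,1],[0,0,0,2],[0,0,0,3],[0,0,0,3]]])

```text
clock: 54.62
position: [0.5682, 0.0003, 0.0764]
tool_rot: [3.139, -0.0, 1.981]
force: [3.4, 5.7, 4.6]
grip_width: 0.0117
finger_force: 78.2
```

```bash
python3 o.py
```

```text
{'qpos': array([-0.412,  0.698,  0.445,  1.888, -0.472,  0.658,  0.731]), 'position': array([0.568, 0.   , 0.076]), 'tool_rot': array([ 3.139, -0.   ,  1.981]), 'force': array([3.42 , 5.682, 4.555]), 'moment': array([ 1.256, -0.897,  0.083])}
```

Request:
carry_out(rows=[[[0,0,0,1],[0,0,0,2],[0,0,0,3],[0,0,0,3]]])

```text
clock: 54.95
position: [0.5683, 0.0004, 0.0764]
tool_rot: [3.139, -0.0, 1.929]
force: [3.9, 6.0, 4.6]
grip_width: 0.0119
finger_force: 79.2
```

```bash
python3 o.py
```

```text
{'qpos': array([-0.422,  0.701,  0.459,  1.889, -0.486,  0.661,  0.692]), 'position': array([0.568, 0.   , 0.076]), 'tool_rot': array([ 3.139, -0.   ,  1.929]), 'force': array([3.919, 6.004, 4.605]), 'moment': array([ 1.255, -0.974,  0.616])}
```

Request:
carry_out(rows=[[[0,0,0,1],[0,0,0,1],[0,0,0,1]]])

```text
clock: 55.2
position: [0.5683, 0.0004, 0.0764]
tool_rot: [3.139, -0.0, 1.913]
force: [4.9, 6.2, 4.2]
grip_width: 0.0119
finger_force: 80.3
```

```bash
python3 o.py
```

```text
{'qpos': array([-0.425,  0.702,  0.464,  1.889, -0.491,  0.662,  0.68 ]), 'position': array([0.568, 0.   , 0.076]), 'tool_rot': array([ 3.139, -0.   ,  1.913]), 'force': array([4.925, 6.21 , 4.155]), 'moment': array([ 1.272, -1.058,  0.791])}
```

Request:
carry_out(rows=[[[0,0,0,-3],[0,0,0,-7],[0,0,0,-10],[0,0,0,-10],[0,0,-0.005,-10],[0,0,-0.01,-10],[0,0,-0.015,-10],[0,0,-0.02,-10],[0,0,-0.03,-10],[0,0,-0.04,-10],[0,0,-0.05,-10],[0,0,-0.05,-10]]])

```text
clock: 56.2
position: [0.5678, -0.001, 0.1279]
tool_rot: [3.139, 0.001, 2.085]
force: [0.7, -0.3, -2.0]
grip_width: 0.0116
finger_force: 78.5
```

```bash
python3 o.py
```

```text
{'qpos': array([-0.431,  0.616,  0.472,  1.864, -0.395,  0.752,  0.772]), 'position': array([ 0.568, -0.001,  0.128]), 'tool_rot': array([3.139e+00, 1.000e-03, 2.085e+00]), 'force': array([ 0.67 , -0.311, -2.038]), 'moment': array([ 0.023, -0.071, -0.044])}
```

Request:
carry_out(rows=[[[0,0,-0.03,0],[0,0,-0.06,-2],[0.01,-0.001,-0.08,-7],[0.035,-0.003,-0.08,-12],[0.07,-0.006,-0.08,-17],[0.108,-0.008,-0.08,-22],[0.146,-0.011,-0.08,-27],[0.184,-0.014,-0.08,-32],[0.222,-0.017,-0.08,-38],[0.26,-0.02,-0.08,-44],[0.295,-0.022,-0.08,-50],[0.3206,-0.0237,-0.08,-56.4]]])

```text
clock: 57.2
position: [0.3865, 0.2689, 0.2058]
tool_rot: [3.141, -0.0, 3.077]
force: [0.7, 0.2, -1.4]
grip_width: 0.012
finger_force: 78.6
```

Request:
carry_out(rows=[[[0,0,0,0],[0,0,0.03,0],[0,0,0.055,0],[0,0,0.07,0],[0,0,0.08,0],[0,0,0.08,0],[0,0,0.08,0]]])

```text
clock: 57.78
position: [0.3887, 0.2664, 0.1258]
tool_rot: [-3.141, -0.0, 3.069]
force: [-0.0, -0.3, -2.2]
grip_width: 0.0117
finger_force: 78.7
```

```bash
python3 o.py
cat > keep.py <<'E'
from h import *
C=np.array([.5684,-.001])
for n in ('side','scene'):
    f=bot.grab_frame(n);g=cv2.GaussianBlur(f["pixels"],(3,3),0).mean(2)
    out=[]
    for a in np.arange(0,90,5):
        v=[]
        for k in range(4):
            t=np.radians(a+90*k)
            for r in (.038,.044,.049):
                p=proj(f,[*(C+r*np.array([np.cos(t),np.sin(t)])),.027]).round().astype(int);v.append(g[p[1],p[0]])
        out.append((int(a),int(np.mean(v))))
    print(n,out)
    for l,z in {'square_plate':.01,'small_disc':.01,'large_disc':.01,'oblong_plate':.01,'fish_tin':0,'spice_jar':0,'tea_carton':0,'key':.014,'stand_top':.04}.items():
        print(l,[(round(x["conf"],2),ray(f,x["position"],z).round(3)) for x in bot.spot_point(f,l)[:2]])
E
python3 keep.py; python3 -c "
from h import *
print(tool([.3895,.2665,.0663]))"
```

```text
{'qpos': array([-0.893,  0.454,  0.215,  2.098, -0.165,  0.605,  0.935]), 'position': array([0.389, 0.266, 0.126]), 'tool_rot': array([-3.141, -0.   ,  3.069]), 'force': array([-0.022, -0.339, -2.217]), 'moment': array([-0.005,  0.015,  0.018])}
side [(0, 108), (5, 101), (10, 102), (15, 106), (20, 115), (25, 112), (30, 104), (35, 110), (40, 133), (45, 153), (50, 153), (55, 143), (60, 110), (65, 95), (70, 103), (75, 112), (80, 117), (85, 117)]
square_plate [(0.61, array([ 0.576, -0.044]))]
small_disc [(0.88, array([0.516, 0.063])), (0.22, array([ 0.566, -0.367]))]
large_disc [(0.75, array([ 0.634, -0.059])), (0.27, array([0.62 , 0.045]))]
oblong_plate [(0.84, array([0.62 , 0.051]))]
fish_tin [(0.94, array([0.559, 0.383])), (0.65, array([ 0.571, -0.381]))]
spice_jar []
tea_carton [(0.62, array([ 0.568, -0.378])), (0.29, array([0.623, 0.044]))]
key [(0.9, array([0.391, 0.227]))]
stand_top [(0.67, array([0.389, 0.268]))]
scene [(0, 96), (5, 103), (10, 111), (15, 109), (20, 103), (25, 100), (30, 101), (35, 106), (40, 118), (45, 128), (50, 129), (55, 127), (60, 121), (65, 111), (70, 108), (75, 106), (80, 98), (85, 94)]
square_plate [(0.68, array([ 0.515, -0.06 ]))]
small_disc [(0.54, array([0.514, 0.052]))]
large_disc [(0.9, array([ 0.637, -0.053]))]
oblong_plate [(0.74, array([0.622, 0.059]))]
fish_tin [(0.94, array([0.563, 0.394])), (0.73, array([0.302, 0.389]))]
spice_jar [(0.73, array([ 0.385, -0.266]))]
tea_carton [(0.89, array([ 0.568, -0.383])), (0.22, array([0.574, 0.376]))]
key [(0.75, array([0.314, 0.365]))]
stand_top []
[-9.15257860e-04  2.03671724e-05  5.92908689e-02]
```

Request:
carry_out(rows=[[[-0.0008,0,0.008,0],[-0.0008,0,0.016,0],[-0.0008,0,0.024,0],[-0.0008,0,0.031,0],[-0.0008,0,0.037,0],[-0.0008,0,0.043,0],[-0.0008,0,0.049,0],[-0.0008,0,0.053,0],[-0.0008,0,0.056,0],[-0.0008,0,0.0575,0],[-0.0008,0,0.0575,0]]])

```text
clock: 59.7
position: [0.3893, 0.2665, 0.0679]
tool_rot: [-3.141, -0.0, 3.07]
force: [0.9, 0.1, -2.3]
grip_width: 0.0117
finger_force: 78.7
```

Request:
carry_out(rows=[[[0,0,0.001,0],[0,0,0.002,0],[0,0,0.0025,0],[0,0,0.0025,0]]])

```text
clock: 60.03
position: [0.3895, 0.2666, 0.0664]
tool_rot: [3.141, 0.0, 3.07]
force: [-4.1, -1.8, 16.7]
grip_width: 0.0116
finger_force: 81.6
```

```bash
python3 o.py
```

```text
{'qpos': array([-0.853,  0.566,  0.168,  2.127, -0.203,  0.462,  0.97 ]), 'position': array([0.39 , 0.267, 0.066]), 'tool_rot': array([3.141, 0.   , 3.07 ]), 'force': array([-4.068, -1.786, 16.696]), 'moment': array([-0.578,  0.839, -0.015])}
```

Contact came at exactly the home height. Now I release slowly and withdraw.

Request:
carry_out(rows=[[[0,0,-0.0008,0],[0,0,-0.0008,0],[0,0,-0.0008,0],[0,0,-0.0008,0],[0,0,-0.0008,0],[0,0,-0.01,0],[0,0,-0.03,0],[0,0,-0.06,0],[0,0,-0.09,0],[0,0,-0.12,0],[0,0,-0.15,0],[0,0,-0.16,0]]], grip=0.05)

```text
clock: 61.03
position: [0.3904, 0.267, 0.23]
tool_rot: [3.138, 0.003, 3.069]
force: [0.2, 0.1, 0.9]
grip_width: 0.0499
finger_force: 0.0
```

```bash
python3 o.py; sed 's/ZT=.106/ZT=.096/;s/\[.5668,-.001,ZT\]/[.3895,.2665,ZT]/' bar.py > bar2.py; python3 bar2.py
python3 - <<'E'
from h import *
for n in ('side','scene','wrist'):
    f=bot.grab_frame(n)
    for l,z in {'key':.014,'stand_top':.04}.items():
        print(n,l,[(round(x["conf"],2),np.round(x["position"]),ray(f,x["position"],z).round(3)) for x in bot.spot_point(f,l)[:1]])
    r=bot.regions_of(f,'key')
    if r:
        m=r[0]["region"].astype(np.uint8);x,y,w,h=cv2.boundingRect(m);print('box',x,y,x+w,y+h,'pred top/bot',[proj(f,[.391,.266,z]).round() for z in (.096,.04)])
E
```

```text
{'qpos': array([-0.946,  0.287,  0.271,  2.003, -0.101,  0.859,  0.879]), 'position': array([0.39 , 0.267, 0.23 ]), 'tool_rot': array([3.138e+00, 3.000e-03, 3.069e+00]), 'force': array([0.231, 0.097, 0.884]), 'moment': array([ 0.01 , -0.   , -0.005])}
pred [322.52461909 222.1252974 ]
conf 0.7 px [325.1, 213.6]
((323.87091064453125, 220.49403381347656), (83.1666030883789, 16.594614028930664), 89.0759506225586)
[0.389412   0.26756376] 0.012343318641231314 0.0662456482015113 3.0912512733838287
square_plate [(0.9, array([ 0.5142, -0.0645]))]
small_disc [(0.66, array([0.5094, 0.0465]))]
large_disc []
oblong_plate [(0.73, array([0.3943, 0.2676]))]
side key [(0.8, array([365., 362.]), array([0.394, 0.27 ]))]
side stand_top []
box 350 328 390 365 pred top/bot [array([371., 334.]), array([368., 352.])]
scene key [(0.96, array([348., 184.]), array([0.393, 0.265]))]
scene stand_top [(0.64, array([330., 238.]), array([0.537, 0.021]))]
box 333 170 366 198 pred top/bot [array([350., 155.]), array([349., 175.])]
wrist key [(0.6, array([328., 207.]), array([0.394, 0.27 ]))]
wrist stand_top []
box 298 182 354 268 pred top/bot [array([323., 227.]), array([324., 211.])]
```

```bash
python3 -c "
from workcell import bot
print(bot.job_done())"
```

```text
the job is handed in; nothing more can be done
None
```

I unlocked the case, set all four plates in their matching recesses, and turned the keeper clockwise to its closed stop over them. The key is back upright and fully home in its stand, and I handed the job in at about 61 s; no verdict came back.

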